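Load the teether through the steriliser's flap and start it

TASK

Push the ring-shaped teether along the steriliser's sill and in through its hanging flap with the fingertips, without picking it up, until it lies flat on the floor of the chamber, then draw the fingers out so that the flap falls shut. Once the flap hangs shut, press the start button on top of the steriliser fully down and let it come up again. Leave everything else standing where it is.

Things in the scene. Friction and masses are not known exactly. Their poses are not given: they have to be found in the camera images.
- steriliser: White plastic bottle-parts steriliser, 180 high, fixed on a black board (board top z = 8 mm). Origin: under the middle of its chamber, on the board; x points from the flap into the chamber (pushing direction), y left, z up. Its frame in mm: outside x -70 to 70, y -125 to 75; the right part (y -125 to -65) is a solid column carrying the start button. Roof and back are clear.
- sill_edge (a point): Middle of the inner end of the flat white sill in front of and under the flap: steriliser frame (-62, 0, 24) mm, axes as the steriliser. The sill has no rails and runs x -200 to -62, y -75 to 75, its top 24 above the board. Past this edge is a 10 mm step down to the chamber floor.
- chamber_floor (a point): Middle of the chamber floor: steriliser frame (1, 0, 14) mm. The floor runs x -62 to 64, y -65 to 65, so the teether fits in with room to spare.
- flap_hinge (a point): Middle of the flap's hinge line (along y) at the top of the opening: steriliser frame (-66, 0, 167) mm. The opening, in the front plane x -70, is 130 wide (y -65 to 65) between upright walls, and 143 high from the sill to the hinge.
- flap (a joint): Light grey plastic flap (60 g, 124 wide, 133 long, 4 thick) hanging in the opening; its lower edge is 10 mm above the sill, so the 18 mm high teether pushes it open. 0 = hanging shut; grows (rad) as its lower edge swings into the chamber, up to 1.35. Opens inwards only; falls shut by its weight in about half a second once nothing holds it.
- teether_center (a point): Centre (half-way up) of the teether: a firm, plain, pale ring of 72 mm outer diameter, 38 mm hole, 18 mm high, about 45 g (hidden mass varies), lying flat on the sill in front of the flap. z is the ring's axis. Its rear edge drops off the step when its centre is farther in than x = -26 mm in the steriliser frame; its centre is then at z 23.
- start (a joint): Round spring push button, 28 mm across, on top of the control column. Value in m: 0 = up, 0.006 = fully down; about 5 N holds it fully down, and it springs back when let go.
- start_top (a point): Centre of the top of the start button's cap when it is up; it is pressed straight down.
- tongs: Bystander: stainless tongs, 170 long, 30 wide, 12 high, lying on the board on the left of the sill. Origin: under their middle.
- dispenser: Bystander: small white round push dispenser, 60 across, 99 high, left of the steriliser. Origin: centre of its underside.
- dome_cap: Bystander: clear dome-shaped bottle cap, 42 across, 36 high, on the board at the right of the sill. Origin: centre of its underside.
- bottle_a: Bystander: coral baby bottle, 62 across, 166 high, far left on the board. Origin: centre of its underside.
- bottle_b: Bystander: coral baby bottle, 62 across, 166 high, far right on the board. Origin: centre of its underside.
- cup: Bystander: white ceramic cup, 72 across, 80 high, at the back left. Origin: centre of its underside.
Things that resemble listed ones, but are neither listed nor needed, are in the scene too. What is meant by the part that bears teether_center is not red, and is the smaller of those in its own colour.

How it is judged:
By the outcome, as a careful person would: the job done as asked, in the order asked, and still so for the second after the job is handed in, with the robot touching nothing.
It also fails if it takes over 51 s, if anything falls off the work surface, if the arm or the gripper's body presses on something with over 40 N, if the wrist force passes 120 N, or if a joint passes its speed limit or range.

ROBOT

A 7-joint arm with a two-finger parallel gripper is mounted at the origin on the work surface. World frame = base frame: x ahead of the robot, y to its left, z up, the work surface at z = 0. Lengths are in m, angles in rad, forces in N, time in s.
With the tool pointing down it reaches from about 0.35 to 0.9 m from the base axis. Payload 8.1 kg.
Tool frame: the origin (TCP) lies at the very end of the fingers, on their centre line; the grasp point (between the pads) lies 19 mm behind it; z points along the fingers, x is the direction in which the jaws open and shut, and the axes are right-handed (so a half turn about z gives the same grasp; the last joint's range is limited). The gripper opens to 85 mm and grips with 20 to 120 N. Pads are 22 mm wide; open, the fingers measure 114 mm over their backs; the gripper's body (76 mm by 85 mm) begins 54 mm behind the grasp point. The pads swing forward as they close: fully open they stand 13 mm farther back than shut.
Start: joints at [-1.245, 0.434, 0.025, 1.573, -0.012, 1.134, -0.075], TCP at [0.26, 0.568, 0.231] pointing down, gripper open.
Joint ranges: [-2.62, 2.62], [-0.44, 2.09], [-1.27, 1.32], [0.08, 2.57], [-1.32, 4.46], [0.12, 2], [-2.74, 2.74]. Speed limits (rad/s): [2.22, 2.22, 3.01, 3.01, 3.14, 3.14, 3.14].

INTERFACE

Orientations are given as [roll, pitch, yaw] about the fixed x, y, z axes, in that order (R = Rz(yaw) Ry(pitch) Rx(roll)).
In Python, from rig import arm, camera gives the robot as it stands.
- The arm moves only by the tool send_rows, never from a script. Its argument "series" is a list of rows, each a list of 3 entries, a list of its own where there are three numbers: the closure in counts, from 0 (fully open) to 255 (shut), then the shift along the world's x, y, z in m, then the turn, a rotation vector about the world's x, y, z in degrees. A call has exactly 5 rows; each row is the pose to reach, as a shift and turn from the pose commanded when the call began; what a row does not reach only later rows make up. A row lasts 1/12 s, in which the tool goes at most 41.7 mm and 7.16 degrees, less where a joint would pass 70% of its speed; a pose out of reach is approached as far as the arm can. A call with a gripper value outside its range is refused whole. The fingers move at their own pace and stop on an object; "squeeze" is the grip in N (left out, the last holds). Time passes only in rows, so rows that repeat a pose let the fingers close, or fill a call up. It gives the time, the measured TCP pose, the force and the opening at its end, in the units of the state.
- arm.get_state(): the state, without advancing time (a new reading comes with each control period).
- camera(name): name is "scene" or "top" or "wrist"; returns a dict with "frame" (384x512x3 uint8, blue, green, red), "mtx" (3x3 intrinsics, pixels), "k1" (the pictures are not rectified: a ray, as slopes to the right and down, at radius r is drawn at 1 + k1 r^2 times it, then the intrinsics apply), "xyz" and "rotation" of the camera in the world. Camera axes: x right, y down, z forward; pixel columns grow to the right and rows downward; lengths in m; the calibration is good to about 2 mm. A picture is of the moment at which its call begins. There is no depth.
- arm.close_job(): hands the job in, once; it reports no verdict.
The state is a dict: "clock": time; "joint_positions": joint angles; "joint_velocities": joint speeds; "joint_efforts": joint torques, N m; "eef_pos": TCP position; "eef_rot": TCP orientation; "force": force on the tool from outside, world axes, zero at the start; "ft_torque": the same for the moment, N m; "opening": finger opening in m.
Only numpy, scipy, OpenCV 4.12 (cv2) and the standard library are available. Lean on these libraries where they do the work, as an engineer would, in place of code of your own. Each camera call takes 0.05 s, during which the arm holds its last target.

## Working session

There is one attempt and no reset: what is moved stays moved. The work goes in short steps, Python scripts to look and compute and a tool call to move; the robot and the scene stay as the last step left them, time stands still between calls to the robot, and variables do not carry over. Pictures are saved under pics/ and viewed, and the job is handed in when it is done.

Besides the shell and the picture viewer there is one more tool, called as name(argument=value, ...) on one line, values as JSON. send_rows: Moves the arm, as the interface text tells. Its arguments: {"type":"object","properties":{"series":{"type":"array"},"squeeze":{"type":"number"}},"required":["series"]}

```bash
mkdir -p pics; ls
python3 - <<'E'
from rig import arm,camera
import cv2,numpy as np,pickle
s=arm.get_state()
for k,v in s.items(): print(k,np.round(v,4))
d={}
for n in ["scene","top","wrist"]:
    c=camera(n);d[n]=c;cv2.imwrite(f"pics/{n}0.png",c["frame"]);print(n,c["mtx"],c["k1"],c["xyz"],c["rotation"])
pickle.dump(d,open("cams0.pkl","wb"))
E
```

```text
pics
clock 0.0
joint_positions [-1.2446  0.4352  0.025   1.5741 -0.0116  1.134  -0.0751]
joint_velocities [-0.0022  0.0004 -0.0012  0.0005 -0.0017  0.0009  0.001 ]
joint_efforts [-1.00000e-03 -6.70452e+01  1.02480e+00 -3.16211e+01  1.54000e-02
  1.22000e-02 -0.00000e+00]
eef_pos [0.2597 0.5679 0.2305]
eef_rot [3.1414e+00 1.6000e-03 1.1420e+00]
force [ 0.6148  0.736  -0.7494]
ft_torque [ 0.0253 -0.0101 -0.0138]
opening 0.0855
scene [[361.49523222   0.         255.97885317]
 [  0.         361.49523222 186.40376364]
 [  0.           0.           1.        ]] 0.01173090340354758 [ 1.0100433  -0.16705997  0.91043042] [-2.50751441e+00  1.29371148e-03  1.19932505e+00]
top [[402.32643301   0.         250.42164543]
 [  0.         402.32643301 189.84510045]
 [  0.           0.           1.        ]] -0.11791368683970045 [0.37293396 0.00207497 1.13941492] [-3.00424606  0.0085235  -1.57336804]
wrist [[330.53103674   0.         257.23330236]
 [  0.         330.53103674 195.76694479]
 [  0.           0.           1.        ]] -0.0292764105878187 [0.18877181 0.59942463 0.37144697] [2.83283686e+00 2.80216552e-03 1.14160899e+00]
```

View pics/scene0.png

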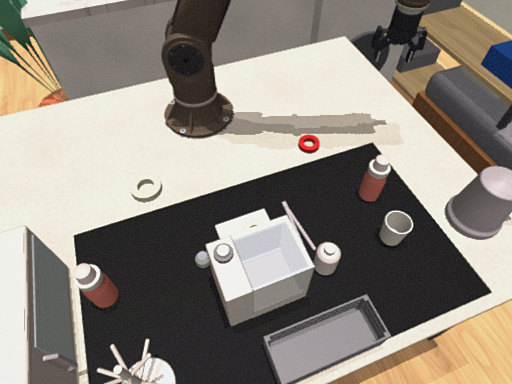

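View pics/top0.png

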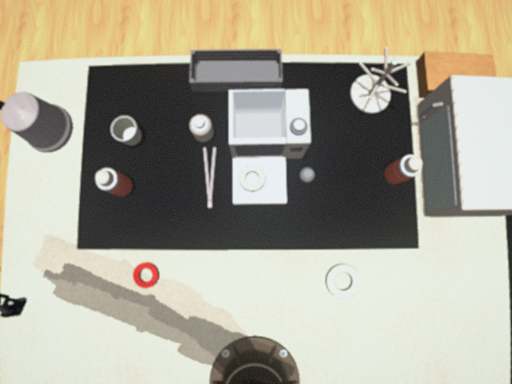

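View pics/wrist0.png

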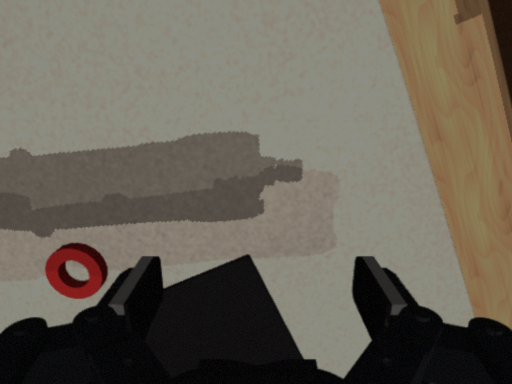

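Candidates for the teether: pale ring on the sill at top (252,178), a bigger pale ring on the table at top (342,281), and a red ring at top (146,275). By the description it is the smaller pale one, on the sill. I'll check that in a close crop.

```bash
cat > h.py <<'E'
import cv2,numpy as np,pickle
from scipy.spatial.transform import Rotation as Rn
def und(c,p):
    return cv2.undistortPoints(np.array(p,float).reshape(-1,1,2),c["mtx"],np.array([c["k1"],0,0,0.])).reshape(-1,2)
def cast(c,p,z):
    u=und(c,p);d=np.c_[u,np.ones(len(u))]@Rn.from_euler('xyz',c["rotation"]).as_matrix().T
    o=np.array(c["xyz"]);return o+d*((z-o[2])/d[:,2])[:,None]
def proj(c,P):
    P=np.array(P,float).reshape(-1,3);R=Rn.from_euler('xyz',c["rotation"]).as_matrix()
    q=(P-c["xyz"])@R
    return cv2.projectPoints(q,np.zeros(3),np.zeros(3),c["mtx"],np.array([c["k1"],0,0,0.]))[0].reshape(-1,2)
E
python3 - <<'E'
from h import *
d=pickle.load(open("cams0.pkl","rb"))
t=d["top"]["frame"];s=d["scene"]["frame"]
cv2.imwrite("pics/tc.png",cv2.resize(t[80:220,180:330],None,fx=5,fy=4.2*5/4.2*0.8,interpolation=cv2.INTER_CUBIC))
cv2.imwrite("pics/sc.png",cv2.resize(s[190:330,180:350],None,fx=4,fy=4,interpolation=cv2.INTER_CUBIC))
# sizes of ring candidates (hull of pale blob approx) - sill corners
g=cv2.cvtColor(t,cv2.COLOR_BGR2GRAY)
m=(g>120).astype(np.uint8)
n,l,st,ce=cv2.connectedComponentsWithStats(m)
for i in range(1,n):
    if st[i,4]>100: print(st[i],ce[i])
E
```

```text
[     0      0    512    384 124795] [256.85109179 205.41149886]
[ 190   61   92   22 1761] [236.8052243   71.28392959]
[ 228   88   84   58 4607] [268.51899284 116.35207293]
[447 106  10  99 226] [452.03539823 156.52212389]
[110 115  27  27 351] [124.39031339 128.95726496]
[189 114  22  22 378] [199.69312169 124.4973545 ]
[203 147  13  61 413] [209.13801453 174.86682809]
[ 232  155   56   50 2657] [258.99171998 179.7109522 ]
[ 95 167  23  24 387] [105.55297158 178.37984496]
[301 168  13  13 139] [306.97841727 174.0647482 ]
[140 267  17  16 189] [147.02116402 274.24867725]
```

View pics/tc.png

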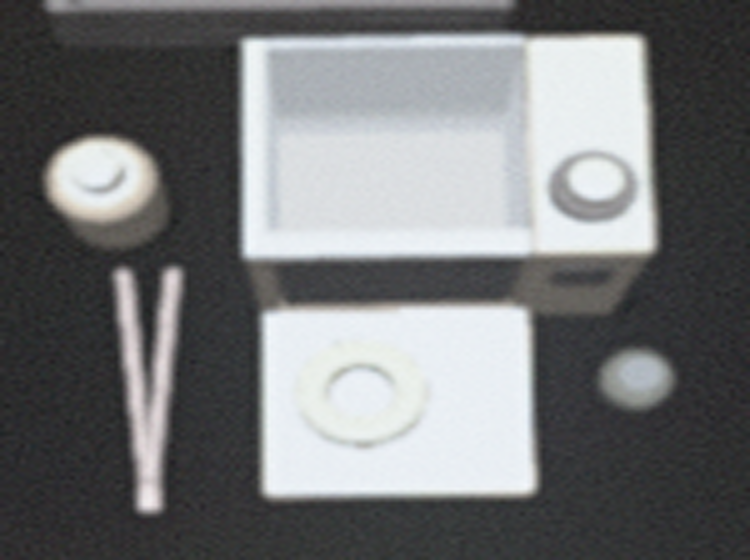

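View pics/sc.png

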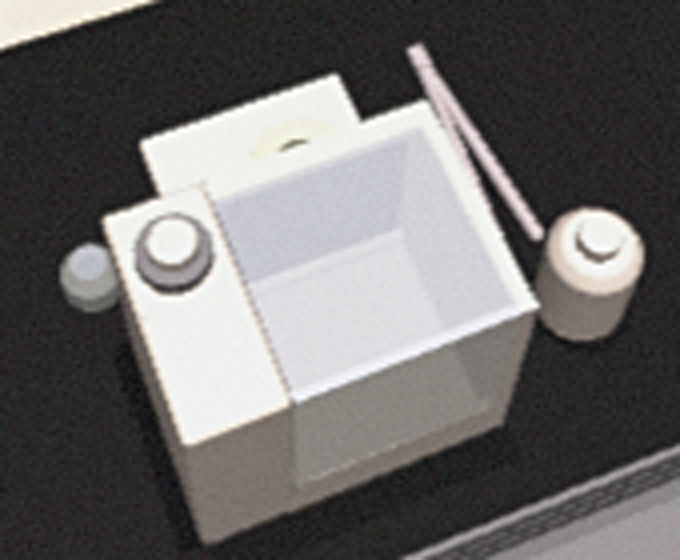

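Run:
```python
from h import *
d=pickle.load(open("cams0.pkl","rb"));t,s=d["top"],d["scene"]
T=lambda p:np.c_[180+(np.array(p)[:,0]+.5)/5-.5,80+(np.array(p)[:,1]+.5)/4-.5]
S=lambda p:np.c_[180+(np.array(p)[:,0]+.5)/4-.5,190+(np.array(p)[:,1]+.5)/4-.5]
np.set_printoptions(precision=4,suppress=True)
C=np.array([[70,75,180],[70,-125,180],[-70,-125,180],[-70,75,180],[-200,75,24],[-200,-75,24]])/1e3
pt=T([[241,37],[646,35],[656,252],[244,257],[262,496],[537,494]])
W=np.vstack([cast(t,pt[:4],.188),cast(t,pt[4:],.032)]);print(W)
ps=S([[533,307],[190,447],[103,216],[428,100],[338,74],[141,142]])
# order: back-left..., scene view from far side
W2=np.vstack([cast(s,ps[:4],.188),cast(s,ps[4:],.032)]);print(W2)
for w in (W,W2,(W+W2)/2):
    a=C[:,:2]-C[:,:2].mean(0);b=w[:,:2]-w[:,:2].mean(0)
    th=np.arctan2((a[:,0]*b[:,1]-a[:,1]*b[:,0]).sum(),(a*b).sum())
    R=np.array([[np.cos(th),-np.sin(th)],[np.sin(th),np.cos(th)]])
    o=w[:,:2].mean(0)-R@C[:,:2].mean(0)
    print("yaw",np.degrees(th),"o",o,"res mm",((w[:,:2]-o-C[:,:2]@R.T)*1e3))
# ring: fit in top
f=t["frame"].astype(int)
ys=np.array([[297,392],[428,392],[362,342],[362,446]]);print("ring",cast(t,T(ys),.041),cast(t,T([[362,393]]),.05))
# button cap
print("btn",[ (z,cast(t,T([[594,178]]),z)[0,:2],cast(s,S([[173,243]]),z)[0,:2]) for z in (.19,.2,.21,.22)])
```

```text
[[ 0.759   0.0656  0.188 ]
 [ 0.7597 -0.1366  0.188 ]
 [ 0.6199 -0.1374  0.188 ]
 [ 0.6175  0.0631  0.188 ]
 [ 0.4877  0.0622  0.032 ]
 [ 0.4886 -0.09    0.032 ]]
[[ 0.756   0.0611  0.188 ]
 [ 0.7607 -0.1331  0.188 ]
 [ 0.6208 -0.1371  0.188 ]
 [ 0.6174  0.062   0.188 ]
 [ 0.4888  0.06    0.032 ]
 [ 0.4911 -0.0895  0.032 ]]
yaw 0.6067242643908694 o [ 0.6885 -0.0115] res mm [[ 1.2272  1.366 ]
 [-0.2013 -0.8468]
 [ 0.0731 -0.2246]
 [-0.2535  0.3201]
 [-0.047   0.8025]
 [-0.7985 -1.4173]]
yaw 0.8962782332935295 o [ 0.6889 -0.0117] res mm [[-1.7157 -3.304 ]
 [-0.1183  2.4808]
 [-0.0303  0.7259]
 [-0.3105 -0.1458]
 [ 1.1267 -0.1366]
 [ 1.048   0.3797]]
yaw 0.7503879793022773 o [ 0.6887 -0.0116] res mm [[-0.2465 -0.9666]
 [-0.1582  0.82  ]
 [ 0.0235  0.2509]
 [-0.2838  0.0868]
 [ 0.5385  0.33  ]
 [ 0.1264 -0.5212]]
ring [[ 0.5591  0.0426  0.041 ]
 [ 0.5588 -0.0299  0.041 ]
 [ 0.5942  0.0065  0.041 ]
 [ 0.5212  0.0067  0.041 ]] [[0.5567 0.0066 0.05  ]]
btn [(0.19, array([ 0.6661, -0.108 ]), array([ 0.6516, -0.1062])), (0.2, array([ 0.663 , -0.1068]), array([ 0.6566, -0.107 ])), (0.21, array([ 0.6599, -0.1057]), array([ 0.6616, -0.1079])), (0.22, array([ 0.6568, -0.1045]), array([ 0.6665, -0.1087]))]
```

Top crop: the sill ring at top (252,178) measures about 72–73 mm, so it is the small pale one and my choice. The steriliser corners fit both views with residuals of 1 mm or less when the views are averaged: origin (0.689, -0.012), yaw 0.75°. The teether centre is at (0.558, 0.0065), and the button cap at about (0.661, -0.107, 0.208).

My plan is to push with half-open fingers, jaws along y, and the tool tilted forward about 60° so the body stays clear of the header. First I carry the arm across, turning the yaw to about -89°.

send_rows(series=[[135,[0.01,-0.03,0.01],[0,0,-7]],[135,[0.02,-0.06,0.02],[0,0,-14]],[135,[0.03,-0.09,0.03],[0,0,-21]],[135,[0.04,-0.12,0.03],[0,0,-28]],[135,[0.05,-0.15,0.03],[0,0,-35]]])

```text
clock: 0.57
eef_pos: [0.3103, 0.4171, 0.2617]
eef_rot: [-3.141, -0.001, 0.525]
force: [0.6, -0.3, 0.0]
opening: 0.0401
```

send_rows(series=[[135,[0.01,-0.034,0],[0,0,-7]],[135,[0.02,-0.068,0],[0,0,-14]],[135,[0.03,-0.102,0],[0,0,-21]],[135,[0.04,-0.136,0],[0,0,-28]],[135,[0.05,-0.17,0],[0,0,-35]]])

```text
clock: 0.98
eef_pos: [0.3599, 0.2466, 0.2612]
eef_rot: [-3.141, 0.0, -0.086]
force: [-0.1, -0.5, 1.4]
opening: 0.0401
```

send_rows(series=[[135,[0.01,-0.034,0],[0,0,-7]],[135,[0.02,-0.068,0],[0,0,-14]],[135,[0.03,-0.102,0],[0,0,-21]],[135,[0.04,-0.136,0],[0,0,-28]],[135,[0.05,-0.16,0],[0,0,-35]]])

```text
clock: 1.4
eef_pos: [0.4098, 0.0852, 0.2614]
eef_rot: [-3.142, 0.0, -0.699]
force: [-0.2, -0.7, -0.9]
opening: 0.0404
```

send_rows(series=[[135,[0.005,-0.016,0],[0,0,-7]],[135,[0.01,-0.032,0],[0,0,-14]],[135,[0.015,-0.048,0],[0,0,-21]],[135,[0.02,-0.064,0],[0,0,-28]],[135,[0.02,-0.08,0],[0,0,-35]]])

```text
clock: 1.82
eef_pos: [0.4304, 0.0076, 0.2613]
eef_rot: [-3.141, -0.0, -1.308]
force: [-0.2, 0.3, -0.9]
opening: 0.04
```

Run:
```python
from rig import arm
import numpy as np
s=arm.get_state()
for k in ("clock","joint_positions","eef_pos","eef_rot","force","opening"): print(k,np.round(s[k],4))
```

```text
clock 1.8167
joint_positions [-0.7595  0.0682  0.6721  2.0096 -0.0479  1.0786 -1.3736]
eef_pos [0.4304 0.0076 0.2613]
eef_rot [-3.1413e+00 -3.0000e-04 -1.3077e+00]
force [-0.1833  0.2682 -0.9087]
opening 0.04
```

send_rows(series=[[135,[0,0,0],[0,0,-7]],[135,[0,0,0],[0,0,-14.3]],[135,[0,0,0],[0,0,-14.3]],[135,[0,0,0],[0,0,-14.3]],[135,[0,0,0],[0,0,-14.3]]])

```text
clock: 2.23
eef_pos: [0.4298, 0.0086, 0.2613]
eef_rot: [3.141, -0.0, -1.546]
force: [0.0, -0.3, 0.5]
opening: 0.0401
```

send_rows(series=[[135,[0,0,0],[0,-6,0]],[135,[0,0,0],[0,-12,0]],[135,[0,0,0],[0,-18,0]],[135,[0,0,0],[0,-24,0]],[135,[0,0,0],[0,-30,0]]])

```text
clock: 2.65
eef_pos: [0.4298, 0.0098, 0.2623]
eef_rot: [-2.611, -0.009, -1.548]
force: [2.6, -2.0, -0.0]
opening: 0.0401
```

```bash
cat > st.py <<'E'
from rig import arm
import numpy as np
from scipy.spatial.transform import Rotation as R
s=arm.get_state()
for k in ("clock","joint_positions","eef_pos","eef_rot","force","opening"): print(k,np.round(s[k],4))
print(np.round(R.from_euler('xyz',s["eef_rot"]).as_matrix(),3))
E
python3 st.py
```

```text
clock 2.65
joint_positions [-0.7184 -0.2732  0.3618  2.3967  0.5207  0.5503 -2.2754]
eef_pos [0.4298 0.0098 0.2623]
eef_rot [-2.6115 -0.0088 -1.5479]
force [ 2.5859e+00 -1.9529e+00 -1.1000e-03]
opening 0.0401
[[ 0.023 -0.862  0.506]
 [-1.    -0.024  0.004]
 [ 0.009 -0.506 -0.863]]
```

send_rows(series=[[135,[0.01,0,-0.01],[0,-6,0]],[135,[0.02,0,-0.02],[0,-12,0]],[135,[0.03,0,-0.04],[0,-18,0]],[135,[0.04,0,-0.05],[0,-24,0]],[135,[0.05,0,-0.06],[0,-30,0]]])

```text
clock: 3.07
eef_pos: [0.4565, -0.0012, 0.2686]
eef_rot: [-2.399, -0.036, -1.57]
force: [0.7, -0.1, 0.3]
opening: 0.04
```

```bash
python3 st.py; python3 -c "
from rig import camera
import cv2
for n in ('scene','wrist'):
    cv2.imwrite(f'pics/{n}1.png',camera(n)['frame'])"
```

```text
clock 3.0667
joint_positions [-0.0881 -0.205  -0.1658  2.4899  0.8984  0.2161 -2.642 ]
eef_pos [ 0.4565 -0.0012  0.2686]
eef_rot [-2.3992 -0.0362 -1.5697]
force [ 0.7182 -0.0581  0.3393]
opening 0.04
[[ 0.001 -0.737  0.676]
 [-0.999 -0.025 -0.026]
 [ 0.036 -0.676 -0.736]]
```

View pics/scene1.png

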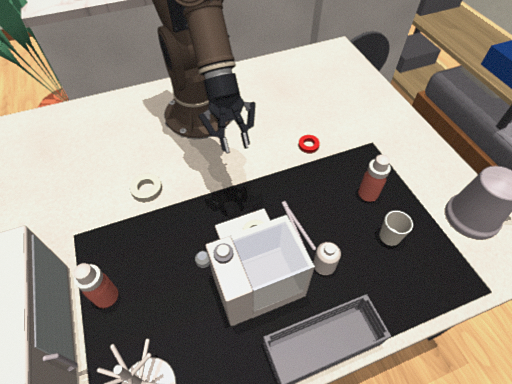

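View pics/wrist1.png

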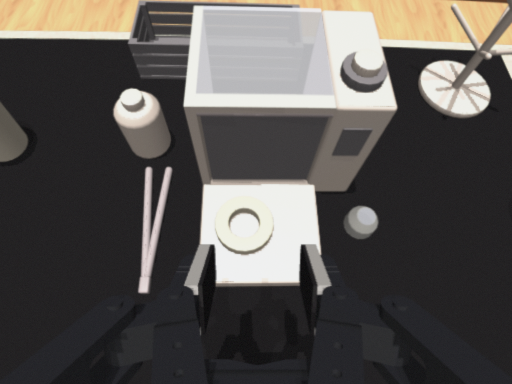

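Wrist view: the ring is at (245,223) on the sill, with the flap shut behind it and the fingers straddling the line of the push. The tilt stopped at about 43° because j6 and j7 are near their limits this close in. I'll tilt further with the arm reaching farther out.

send_rows(series=[[135,[0.02,0,0],[0,0,0]],[135,[0.04,0,0],[0,0,0]],[135,[0.06,0,0],[0,0,0]],[135,[0.08,0,0],[0,0,0]],[135,[0.08,0,0],[0,0,0]]])

```text
clock: 3.58
eef_pos: [0.5399, -0.0006, 0.2695]
eef_rot: [-2.399, -0.035, -1.571]
force: [0.5, -0.1, 0.8]
opening: 0.0404
```

```bash
python3 st.py
```

```text
clock 3.5833
joint_positions [ 0.057  -0.0297 -0.2583  2.3477  1.0286  0.1815 -2.7234]
eef_pos [ 0.5399 -0.0006  0.2695]
eef_rot [-2.3989 -0.0347 -1.5708]
force [ 0.4862 -0.0721  0.7571]
opening 0.0404
[[ 0.    -0.737  0.676]
 [-0.999 -0.023 -0.026]
 [ 0.035 -0.676 -0.736]]
```

```bash
cat > kin.py <<'E'
import numpy as np
from scipy.spatial.transform import Rotation as R
from scipy.optimize import least_squares
J=np.array([[-1.2446,.4352,.025,1.5741,-.0116,1.134,-.0751],[-.7595,.0682,.6721,2.0096,-.0479,1.0786,-1.3736],[-.7184,-.2732,.3618,2.3967,.5207,.5503,-2.2754],[-.0881,-.205,-.1658,2.4899,.8984,.2161,-2.642],[.057,-.0297,-.2583,2.3477,1.0286,.1815,-2.7234]])
P=np.array([[.2597,.5679,.2305],[.4304,.0076,.2613],[.4298,.0098,.2623],[.4565,-.0012,.2686],[.5399,-.0006,.2695]])
E=np.array([[3.1414,.0016,1.142],[-3.1413,-.0003,-1.3077],[-2.6115,-.0088,-1.5479],[-2.3992,-.0362,-1.5697],[-2.3989,-.0347,-1.5708]])
def fk(q,p,sg):
    h,a,b,L=p[:4]
    r=lambda ax,v:R.from_euler(ax,v)
    M=r('z',sg[0]*q[0])*r('y',q[1]);x=np.array([0,0,h])
    M=M*r('z',sg[1]*q[2]);x=x+M.apply([0,0,a]);M=M*r('y',q[3])
    M=M*r('z',sg[2]*q[4]);x=x+M.apply([0,0,b]);M=M*r('y',q[5])*r('z',sg[3]*q[6]+p[4]);x=x+M.apply([0,0,L])
    return x,M
def fit():
    best=None
    for k in range(16):
        sg=[1 if k>>i&1 else -1 for i in range(4)]
        def f(p):
            o=[]
            for q,x,e in zip(J,P,E):
                X,M=fk(q,p,sg);o+=list(X-x)+list(.2*(R.from_euler('xyz',e).inv()*M).as_rotvec())
            return np.array(o)
        for off in (0,np.pi):
            s=least_squares(f,[.33,.4,.4,.25,off])
            if best is None or s.cost<best[0]: best=(s.cost,s.x,sg,s.fun)
    return best
if __name__=="__main__":
    b=fit();print(b[0],np.round(b[1],4),b[2]);print(np.round(b[3].reshape(-1,6)*1e3,1))
E
python3 kin.py
```

```text
0.006581683928103375 [0.2705 0.5835 0.4216 0.3967 3.1416] [-1, -1, -1, -1]
[[-48.8  22.7  -6.6   0.    0.    0. ]
 [-30.5  44.1  -4.4   0.    0.   -0. ]
 [-24.4  36.5   1.5   0.   -0.   -0. ]
 [  3.6  50.3   4.2   0.   -0.   -0. ]
 [ 14.3  51.1   5.3  -0.    0.    0. ]]
```

```bash
cat > kin2.py <<'E'
from kin import *
def fk2(q,p):
    r=lambda ax,v:R.from_euler(ax,v)
    M=r('z',-q[0]);x=np.array([0,0,p[0]])
    M=M*r('y',q[1])*r('z',-q[2]);x=x+M.apply([p[6],p[4],p[1]])
    M=M*r('y',q[3])*r('z',-q[4]);x=x+M.apply([p[7],p[5],p[2]])
    M=M*r('y',q[5])*r('z',-q[6]+np.pi);x=x+M.apply([0,0,p[3]])
    return x,M
def fit2():
    f=lambda p:np.concatenate([fk2(q,p)[0]-x for q,x in zip(J,P)])
    return least_squares(f,[.27,.4,.4,.3,0,0,0,0])
if __name__=="__main__":
    s=fit2();print(np.round(s.x,4),np.round(s.fun.reshape(-1,3)*1e3,2))
E
python3 kin2.py
```

```text
[ 0.2887  0.5114  0.446   0.309  -0.0414 -0.0088  0.016   0.0203] [[-1.66  2.96 -1.02]
 [-2.14 -7.08  1.08]
 [-6.67  6.2   0.17]
 [ 3.93 -0.02  1.44]
 [ 0.99 -2.67 -1.68]]
```

```bash
cat > ik.py <<'E'
from kin2 import *
p=fit2().x
lo=np.array([-2.62,-.44,-1.27,.08,-1.32,.12,-2.74]);hi=np.array([2.62,2.09,1.32,2.57,4.46,2,2.74])
def Rt(t,yaw=np.radians(-89.25)): return R.from_euler('y',-t,degrees=True)*R.from_euler('xyz',[np.pi,0,yaw])
def ik(x,t,q0,flip=0,w=1e-3):
    T=Rt(t)*R.from_euler('z',180*flip,degrees=True)
    f=lambda q:np.r_[(fk2(q,p)[0]-x)*10,(T.inv()*fk2(q,p)[1]).as_rotvec()*3,w*(q-q0)]
    s=least_squares(f,np.clip(q0,lo+.01,hi-.01),bounds=(lo+.02,hi-.02));return s.x,np.linalg.norm(s.fun[:6])
if __name__=="__main__":
  rng=np.random.default_rng(0)
  for x in ([.5,.008,.045],[.645,.0,.045],[.54,0,.25]):
   for flip in (0,1):
    for t in (35,40,45,50,55,60):
      best=None
      for k in range(25):
        q0=rng.uniform(np.maximum(lo,-2),np.minimum(hi,2))
        if k==0:q0=np.array([0,.2,0,2.2,0,.4,-1.6+np.pi*flip])
        q,e=ik(x,t,q0,flip)
        if best is None or e<best[1]: best=(q,e)
      print(x,flip,t,round(best[1],4),np.round(best[0],2))
E
timeout 500 python3 ik.py
```

```text
Traceback (most recent call last):
  File "ik.py", line 18, in <module>
    q,e=ik(x,t,q0,flip)
        ~~^^^^^^^^^^^^^
  File "ik.py", line 8, in ik
    s=least_squares(f,np.clip(q0,lo+.01,hi-.01),bounds=(lo+.02,hi-.02));return s.x,np.linalg.norm(s.fun[:6])
ValueError: Initial guess is outside of provided bounds
```

```bash
sed -i 's/lo+.01,hi-.01/lo+.03,hi-.03/' ik.py; timeout 560 python3 ik.py
```

```text
[0.5, 0.008, 0.045] 0 35 0.0 [-0.82  0.71  0.87  2.52  3.79  0.65  0.66]
[0.5, 0.008, 0.045] 0 40 0.0576 [-1.07  1.25  1.3   2.55  3.92  1.18  0.19]
[0.5, 0.008, 0.045] 0 45 0.2294 [-1.07  1.32  1.3   2.55  3.84  1.23  0.18]
[0.5, 0.008, 0.045] 0 50 0.3932 [-1.08  1.42  1.3   2.55  3.75  1.3   0.14]
[0.5, 0.008, 0.045] 0 55 0.5452 [-1.1   1.54  1.3   2.55  3.63  1.37  0.07]
[0.5, 0.008, 0.045] 0 60 0.6763 [-1.16  1.75  1.3   2.55  3.45  1.43 -0.08]
[0.5, 0.008, 0.045] 1 35 0.0 [ 0.85  0.78 -1.25  2.55  2.09  0.87 -0.43]
[0.5, 0.008, 0.045] 1 40 0.0706 [-0.99  1.    1.13  2.55  3.85  0.96 -2.72]
[0.5, 0.008, 0.045] 1 45 0.241 [-0.99  1.07  1.13  2.55  3.77  1.04 -2.72]
[0.5, 0.008, 0.045] 1 50 0.4037 [-0.99  1.14  1.12  2.55  3.69  1.12 -2.72]
[0.5, 0.008, 0.045] 1 55 0.5545 [-0.99  1.23  1.1   2.55  3.57  1.2  -2.72]
[0.5, 0.008, 0.045] 1 60 0.6838 [-0.99  1.33  1.05  2.55  3.4   1.3  -2.72]
[0.645, 0.0, 0.045] 0 35 0.0 [-0.06  0.57 -0.02  2.21  2.92  0.26  1.74]
[0.645, 0.0, 0.045] 0 40 0.0 [ 0.67  0.78 -0.97  2.26  2.22  0.7   2.72]
[0.645, 0.0, 0.045] 0 45 0.0 [ 0.49  0.71 -0.71  
[... 820 characters left out ...]
0.54, 0, 0.25] 0 45 0.0 [ 0.01  0.   -0.17  2.45  2.22  0.15  2.39]
[0.54, 0, 0.25] 0 50 0.0 [ 0.23  0.02 -0.37  2.51  2.72  0.27  1.91]
[0.54, 0, 0.25] 0 55 0.0007 [-1.3   0.2   1.3   2.55  3.39  0.44  1.2 ]
[0.54, 0, 0.25] 0 60 0.1596 [-1.23  0.31  1.3   2.55  3.53  0.58  1.02]
[0.54, 0, 0.25] 1 35 0.0 [-0.88  0.03  0.75  2.24  0.23  0.28  1.23]
[0.54, 0, 0.25] 1 40 0.0 [ 0.1   0.   -0.28  2.33  0.78  0.17  0.67]
[0.54, 0, 0.25] 1 45 0.0 [ 0.6   0.01 -0.77  2.45  2.19  0.15 -0.73]
[0.54, 0, 0.25] 1 50 0.0 [ 0.5   0.02 -0.65  2.51  2.69  0.28 -1.21]
[0.54, 0, 0.25] 1 55 0.0007 [-1.3   0.2   1.3   2.55  3.39  0.44 -1.94]
[0.54, 0, 0.25] 1 60 0.1596 [-1.23  0.31  1.3   2.55  3.53  0.58 -2.12]
```

My fitted kinematics show the wrist needs the other branch (j5 near π) for a steep tilt low down. I'll turn the tool half round about its own axis to free j7, and then tilt.

send_rows(series=[[135,[0,0,0],[-4.73,0.18,5.15]],[135,[0,0,0],[-9.46,0.36,10.3]],[135,[0,0,0],[-14.2,0.54,15.5]],[135,[0,0,0],[-18.9,0.72,20.6]],[135,[0,0,0],[-23.7,0.9,25.8]]])

```text
clock: 4.0
eef_pos: [0.5362, -0.001, 0.2686]
eef_rot: [-2.518, -0.434, -1.081]
force: [0.1, 0.3, -0.2]
opening: 0.0403
```

```bash
python3 st.py
```

```text
clock 4.0
joint_positions [ 0.0207 -0.0371 -0.2252  2.3569  1.0361  0.1836 -2.1155]
eef_pos [ 0.5362 -0.001   0.2686]
eef_rot [-2.5184 -0.4337 -1.0812]
force [ 0.0821  0.3418 -0.1581]
opening 0.0403
[[ 0.427 -0.601  0.676]
 [-0.801 -0.598 -0.027]
 [ 0.42  -0.53  -0.737]]
```

send_rows(series=[[135,[0,0,0],[-4.73,0.18,5.15]],[135,[0,0,0],[-9.46,0.36,10.3]],[135,[0,0,0],[-14.2,0.54,15.5]],[135,[0,0,0],[-18.9,0.72,20.6]],[135,[0,0,0],[-23.7,0.9,25.8]]])

```text
clock: 4.42
eef_pos: [0.5362, -0.0009, 0.2687]
eef_rot: [-2.886, -0.706, -0.422]
force: [0.1, 0.1, -0.1]
opening: 0.0406
```

send_rows(series=[[135,[0,0,0],[-4.73,0.18,5.15]],[135,[0,0,0],[-9.46,0.36,10.3]],[135,[0,0,0],[-14.2,0.54,15.5]],[135,[0,0,0],[-18.9,0.72,20.6]],[135,[0,0,0],[-23.7,0.9,25.8]]])

```text
clock: 4.83
eef_pos: [0.5362, -0.0009, 0.2687]
eef_rot: [2.858, -0.697, 0.388]
force: [0.1, 0.3, 0.8]
opening: 0.0404
```

send_rows(series=[[135,[0,0,0],[-4.73,0.18,5.15]],[135,[0,0,0],[-9.46,0.36,10.3]],[135,[0,0,0],[-14.2,0.54,15.5]],[135,[0,0,0],[-18.9,0.72,20.6]],[135,[0,0,0],[-23.7,0.9,25.8]]])

```text
clock: 5.25
eef_pos: [0.5362, -0.0009, 0.2687]
eef_rot: [2.505, -0.415, 1.034]
force: [-0.2, -0.2, 0.4]
opening: 0.0403
```

send_rows(series=[[135,[0,0,0],[-4.73,0.18,5.15]],[135,[0,0,0],[-9.46,0.36,10.3]],[135,[0,0,0],[-14.2,0.54,15.5]],[135,[0,0,0],[-18.9,0.72,20.6]],[135,[0,0,0],[-23.7,0.9,25.8]]])

```text
clock: 5.67
eef_pos: [0.5362, -0.0009, 0.2687]
eef_rot: [2.398, -0.018, 1.515]
force: [-0.1, 0.8, -1.4]
opening: 0.0402
```

```bash
python3 st.py
```

```text
clock 5.6667
joint_positions [-0.1202 -0.0466 -0.0889  2.3668  1.0536  0.1868  0.3132]
eef_pos [ 0.5362 -0.0009  0.2687]
eef_rot [ 2.3982 -0.0179  1.5149]
force [-0.0682  0.8306 -1.4067]
opening 0.0402
[[ 0.056  0.734  0.676]
 [ 0.998 -0.053 -0.025]
 [ 0.018  0.677 -0.736]]
```

Next, more tilt (about -y), with the j5/j7 shift expected to follow.

send_rows(series=[[135,[0.002,0,0],[0,-2,0]],[135,[0.004,0,0],[0,-4,0]],[135,[0.006,0,0],[0,-6,0]],[135,[0.008,0,0],[0,-8,0]],[135,[0.01,0,0],[0,-8,0]]])

```text
clock: 6.08
eef_pos: [0.5423, -0.0099, 0.2674]
eef_rot: [2.299, -0.011, 1.495]
force: [-0.3, 0.0, -0.1]
opening: 0.0402
```

```bash
python3 st.py
```

```text
clock 6.0833
joint_positions [-0.1423 -0.0315 -0.0818  2.443   1.9669  0.2313 -0.6181]
eef_pos [ 0.5423 -0.0099  0.2674]
eef_rot [ 2.2994 -0.0107  1.4954]
force [-0.3034  0.0301 -0.0826]
opening 0.0402
[[ 0.075  0.663  0.745]
 [ 0.997 -0.058 -0.049]
 [ 0.011  0.746 -0.666]]
```

send_rows(series=[[135,[0,0.002,0],[0,-1,0.5]],[135,[0,0.004,0],[0,-2,1]],[135,[0,0.006,0],[0,-3,1.5]],[135,[0,0.008,0],[0,-4,2]],[135,[0,0.008,0],[0,-4,3]]])

```text
clock: 6.5
eef_pos: [0.5419, -0.0008, 0.2669]
eef_rot: [2.231, -0.014, 1.551]
force: [-0.7, -1.9, 0.1]
opening: 0.0399
```

```bash
python3 st.py
```

```text
clock 6.5
joint_positions [-0.1829 -0.0231 -0.0333  2.5075  2.5001  0.2981 -1.1087]
eef_pos [ 0.5419 -0.0008  0.2669]
eef_rot [ 2.2306 -0.0142  1.551 ]
force [-0.7011 -1.8659  0.1235]
opening 0.0399
[[ 0.02   0.613  0.79 ]
 [ 1.    -0.023 -0.007]
 [ 0.014  0.79  -0.613]]
```

send_rows(series=[[135,[0,0,0],[-5.61,0.05,4.35]],[135,[0,0,0],[-11.22,0.1,8.7]],[135,[0,0,0],[-16.83,0.15,13.05]],[135,[0,0,0],[-22.44,0.2,17.4]],[135,[0,0,0],[-28.05,0.25,21.75]]])

```text
clock: 6.92
eef_pos: [0.5424, -0.0015, 0.2675]
eef_rot: [2.326, 0.469, 1.962]
force: [1.0, 0.6, -0.4]
opening: 0.0401
```

send_rows(series=[[135,[0,0,0],[-5.61,0.05,4.35]],[135,[0,0,0],[-11.22,0.1,8.7]],[135,[0,0,0],[-16.83,0.15,13.05]],[135,[0,0,0],[-22.44,0.2,17.4]],[135,[0,0,0],[-28.05,0.25,21.75]]])

```text
clock: 7.33
eef_pos: [0.5424, -0.0015, 0.2675]
eef_rot: [2.729, 0.842, 2.601]
force: [-0.5, 0.3, -0.2]
opening: 0.0403
```

send_rows(series=[[135,[0,0,0],[-5.61,0.05,4.35]],[135,[0,0,0],[-11.22,0.1,8.7]],[135,[0,0,0],[-16.83,0.15,13.05]],[135,[0,0,0],[-22.44,0.2,17.4]],[135,[0,0,0],[-28.05,0.25,21.75]]])

```text
clock: 7.75
eef_pos: [0.5424, -0.0016, 0.2676]
eef_rot: [-2.802, 0.868, -2.717]
force: [-0.0, 0.7, -0.3]
opening: 0.0402
```

send_rows(series=[[135,[0,0,0],[-5.61,0.05,4.35]],[135,[0,0,0],[-11.22,0.1,8.7]],[135,[0,0,0],[-16.83,0.15,13.05]],[135,[0,0,0],[-22.44,0.2,17.4]],[135,[0,0,0],[-28.05,0.25,21.75]]])

```text
clock: 8.17
eef_pos: [0.5424, -0.0015, 0.2676]
eef_rot: [-2.35, 0.52, -2.034]
force: [-0.5, -0.0, 0.2]
opening: 0.0403
```

send_rows(series=[[135,[0,0,0],[-5.61,0.05,4.35]],[135,[0,0,0],[-11.22,0.1,8.7]],[135,[0,0,0],[-16.83,0.15,13.05]],[135,[0,0,0],[-22.44,0.2,17.4]],[135,[0,0,0],[-28.05,0.25,21.75]]])

```text
clock: 8.58
eef_pos: [0.5424, -0.0016, 0.2676]
eef_rot: [-2.228, 0.047, -1.612]
force: [0.1, -0.2, -0.3]
opening: 0.0404
```

```bash
python3 st.py
cat >> h.py <<'E'
def delta(s,t,yaw=-89.25):
    T=Rn.from_euler('y',-t,degrees=True)
    T=Rn.from_euler('z',0.75,degrees=True)*T*Rn.from_euler('xyz',[np.pi,0,np.radians(-90)])
    return np.degrees((T*Rn.from_euler('xyz',s["eef_rot"]).inv()).as_rotvec())
E
python3 -c "
from h import *
from rig import arm
for t in (36,40,50): print(t,delta(arm.get_state(),t).round(1))"
```

```text
clock 8.5833
joint_positions [-0.0685 -0.0158 -0.1384  2.5011  2.5395  0.2965  1.9608]
eef_pos [ 0.5424 -0.0016  0.2676]
eef_rot [-2.2283  0.0467 -1.6122]
force [ 0.0878 -0.2263 -0.3065]
opening 0.0404
[[-0.041 -0.609  0.792]
 [-0.998  0.062 -0.004]
 [-0.047 -0.791 -0.61 ]]
36 [-2.4 16.4  3.5]
40 [-2.5 12.4  3.4]
50 [-2.6  2.4  3.2]
```

```bash
cat > path.py <<'E'
from ik import *
q0=np.array([-.0685,-.0158,-.1384,2.5011,2.5395,.2965,1.9608])
off=fk2(q0,p)[0]-np.array([.5424,-.0016,.2676]);print("model off mm",off*1e3)
for x,z in ((.54,.2),(.52,.2),(.5,.2),(.5,.15),(.49,.15),(.5,.1),(.5,.06),(.5,.045),(.51,.045),(.55,.045),(.6,.045),(.645,.045)):
    r=[]
    for t in (28,32,36,40,45,50):
        q,e=ik(np.array([x,.008,z])+off,t,q0,0,3e-3);r.append((t,round(e,2),round(q[3],2),round(q[5],2),round(q[4],2)))
    print(x,z,[a for a in r if a[1]<.03])
E
python3 path.py
```

```text
model off mm [ 2.5432766  17.05116823  4.06807552]
0.54 0.2 [(40, np.float64(0.0), np.float64(2.42), np.float64(0.15), np.float64(2.12)), (45, np.float64(0.0), np.float64(2.49), np.float64(0.29), np.float64(2.51)), (50, np.float64(0.0), np.float64(2.54), np.float64(0.44), np.float64(2.68))]
0.52 0.2 [(40, np.float64(0.0), np.float64(2.46), np.float64(0.18), np.float64(2.02)), (45, np.float64(0.0), np.float64(2.53), np.float64(0.3), np.float64(2.5))]
0.5 0.2 [(40, np.float64(0.0), np.float64(2.51), np.float64(0.19), np.float64(1.99))]
0.5 0.15 [(36, np.float64(0.0), np.float64(2.51), np.float64(0.19), np.float64(2.38)), (40, np.float64(0.0), np.float64(2.55), np.float64(0.5), np.float64(2.03))]
0.49 0.15 [(36, np.float64(0.0), np.float64(2.53), np.float64(0.2), np.float64(2.36))]
0.5 0.1 [(28, np.float64(0.0), np.float64(2.44), np.float64(0.14), np.float64(1.9)), (32, np.float64(0.0), np.float64(2.5), np.float64(0.23), np.float64(2.51)), (36, np.float64(0.0), np.float64(2.54), np.float64(0.36), np.float64(2.61)), (40, np.float64(0.0), np.float64(2.55), np.float64(0.68), np.float64(3.9
[... 1522 characters left out ...]
36, np.float64(0.0), np.float64(2.33), np.float64(0.38), np.float64(2.66)), (40, np.float64(0.0), np.float64(2.37), np.float64(0.5), np.float64(2.73)), (45, np.float64(0.0), np.float64(2.41), np.float64(0.66), np.float64(2.8)), (50, np.float64(0.0), np.float64(2.45), np.float64(0.83), np.float64(2.85))]
0.645 0.045 [(32, np.float64(0.0), np.float64(2.17), np.float64(0.18), np.float64(2.56)), (36, np.float64(0.0), np.float64(2.22), np.float64(0.31), np.float64(2.62)), (40, np.float64(0.0), np.float64(2.26), np.float64(0.43), np.float64(2.7)), (45, np.float64(0.0), np.float64(2.3), np.float64(0.59), np.float64(2.78)), (50, np.float64(0.0), np.float64(2.34), np.float64(0.75), np.float64(2.85))]
```

send_rows(series=[[135,[0,0.002,-0.014],[-0.5,1.5,0.7]],[135,[0,0.004,-0.028],[-1,3,1.3]],[135,[0,0.006,-0.042],[-1.5,4.5,2]],[135,[0,0.008,-0.056],[-2,6,2.6]],[135,[-0.002,0.008,-0.068],[-2.5,7.4,3.3]]])

```text
clock: 9.0
eef_pos: [0.5407, 0.0069, 0.1988]
eef_rot: [-2.358, 0.005, -1.561]
force: [-1.2, -0.1, 0.2]
opening: 0.0404
```

send_rows(series=[[135,[-0.006,0,-0.01],[0,1.4,0]],[135,[-0.012,0,-0.02],[0,2.8,0]],[135,[-0.018,0,-0.03],[0,4.2,0]],[135,[-0.024,0,-0.04],[0,5.6,0]],[135,[-0.03,0,-0.05],[0,7,0]]])

```text
clock: 9.42
eef_pos: [0.5096, 0.0055, 0.1483]
eef_rot: [-2.482, 0.008, -1.566]
force: [0.1, 0.1, 0.4]
opening: 0.0398
```

send_rows(series=[[135,[-0.003,0,-0.01],[0,1,0]],[135,[-0.006,0,-0.02],[0,2,0]],[135,[-0.01,0,-0.03],[0,3,0]],[135,[-0.014,0,-0.04],[0,4,0]],[135,[-0.014,0,-0.05],[0,4,0]]])

```text
clock: 9.83
eef_pos: [0.496, 0.0056, 0.0982]
eef_rot: [-2.552, 0.008, -1.566]
force: [-0.0, -0.3, 0.3]
opening: 0.0404
```

```bash
python3 st.py;python3 -c "
from h import *
from rig import arm,camera
s=arm.get_state()
for t in (32,34,36): print(t,delta(s,t).round(1))
cv2.imwrite('pics/w2.png',camera('wrist')['frame']);cv2.imwrite('pics/s2.png',camera('scene')['frame'])
c=camera('top')['frame'];cv2.imwrite('pics/t2.png',cv2.resize(c[90:240,180:330],None,fx=4,fy=4))
"
```

```text
clock 9.8333
joint_positions [-0.0317  0.2854 -0.1858  2.5312  2.6007  0.2955  1.9451]
eef_pos [0.496  0.0056 0.0982]
eef_rot [-2.5518  0.0083 -1.5663]
force [-0.0422 -0.3149  0.2617]
opening 0.0404
[[ 0.004 -0.831  0.556]
 [-1.     0.001  0.009]
 [-0.008 -0.556 -0.831]]
32 [-0.5  1.8  0.5]
34 [-0.5 -0.2  0.5]
36 [-0.5 -2.2  0.5]
```

View pics/w2.png

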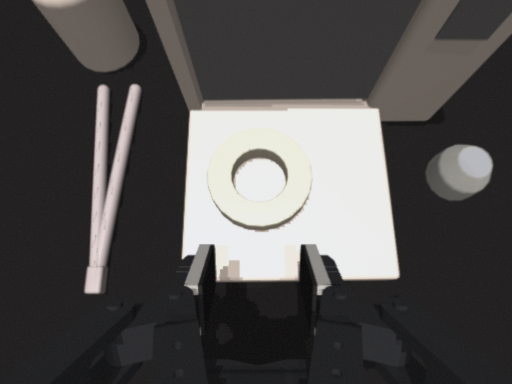

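View pics/s2.png

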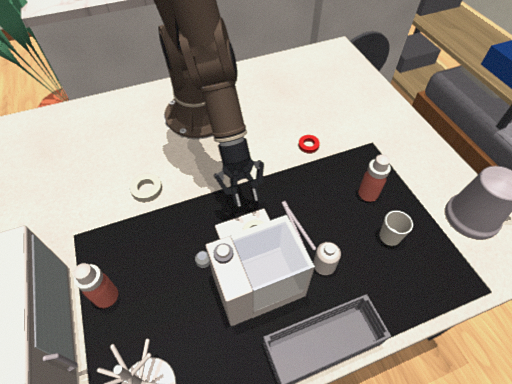

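View pics/t2.png

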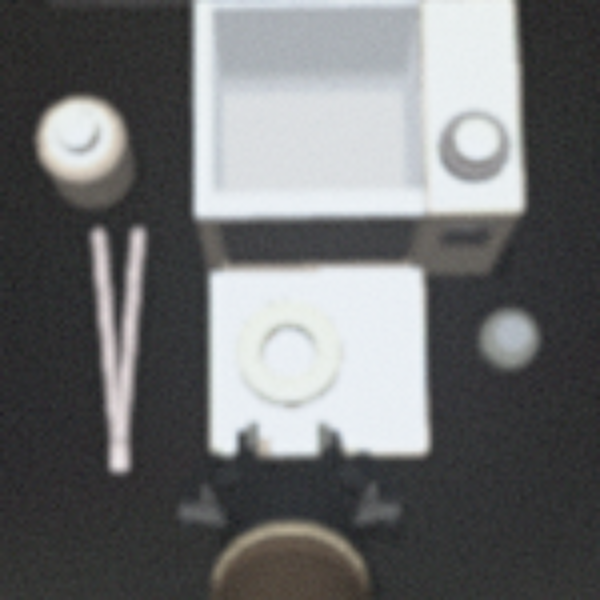

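Wrist view: the ring is centred at (260,178), with its rear edge at row ~230. The fingertips at (205,250) and (312,250) are centred on it. I'll go down behind it, watching the force.

send_rows(series=[[135,[0,0,-0.012],[0,0,0]],[135,[0,0,-0.024],[0,0,0]],[135,[0,0,-0.036],[0,0,0]],[135,[0,0.001,-0.048],[0,0,0]],[135,[0,0.001,-0.054],[0,0,0]]])

```text
clock: 10.4
eef_pos: [0.4963, 0.0066, 0.0443]
eef_rot: [-2.551, 0.008, -1.566]
force: [0.1, 0.7, -0.6]
opening: 0.0402
```

send_rows(series=[[135,[0,0,-0.001],[0,0,0]],[135,[0,0,-0.002],[0,0,0]],[135,[0,0,-0.003],[0,0,0]],[135,[0,0,-0.004],[0,0,0]],[135,[0,0,-0.004],[0,0,0]]])

```text
clock: 10.82
eef_pos: [0.4966, 0.0065, 0.0415]
eef_rot: [-2.549, 0.008, -1.566]
force: [0.0, 0.1, -0.7]
opening: 0.0403
```

```bash
python3 st.py;python3 -c "
from h import *
from rig import arm,camera
cv2.imwrite('pics/w3.png',camera('wrist')['frame'])"
```

```text
clock 10.8167
joint_positions [ 0.0825  0.4793 -0.346   2.5657  2.6383  0.533   1.9126]
eef_pos [0.4966 0.0065 0.0415]
eef_rot [-2.5494  0.0079 -1.5662]
force [ 0.0225  0.1314 -0.6944]
opening 0.0403
[[ 0.005 -0.83   0.558]
 [-1.     0.001  0.009]
 [-0.008 -0.558 -0.83 ]]
```

View pics/w3.png

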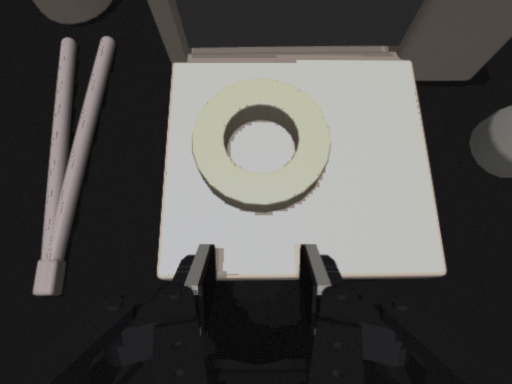

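send_rows(series=[[135,[0.005,0,0],[0,0,0]],[135,[0.01,0,0],[0,0,0]],[135,[0.015,0,0],[0,0,0]],[135,[0.02,0,0],[0,-0.5,0]],[135,[0.025,0,0],[0,-1,0]]])

```text
clock: 11.28
eef_pos: [0.5224, 0.0066, 0.0414]
eef_rot: [-2.531, 0.008, -1.566]
force: [-0.4, -0.0, -0.8]
opening: 0.0403
```

send_rows(series=[[135,[0.005,-0.001,0],[0,-0.5,0]],[135,[0.01,-0.001,0],[0,-1,0]],[135,[0.015,-0.002,0],[0,-1.5,0]],[135,[0.02,-0.002,0],[0,-2,0]],[135,[0.025,-0.003,0],[0,-2,0]]])

```text
clock: 11.7
eef_pos: [0.5463, 0.0036, 0.0406]
eef_rot: [-2.498, 0.008, -1.566]
force: [-0.4, 0.5, 0.8]
opening: 0.0401
```

```bash
python3 st.py;python3 -c "
from h import *
from rig import arm,camera
cv2.imwrite('pics/w4.png',camera('wrist')['frame'])"
```

```text
clock 11.7
joint_positions [ 0.1042  0.53   -0.3383  2.492   2.6774  0.5579  1.9218]
eef_pos [0.5463 0.0036 0.0406]
eef_rot [-2.4982  0.0079 -1.5655]
force [-0.3784  0.5225  0.7582]
opening 0.0401
[[ 0.005 -0.8    0.6  ]
 [-1.     0.001  0.009]
 [-0.008 -0.6   -0.8  ]]
```

View pics/w4.png

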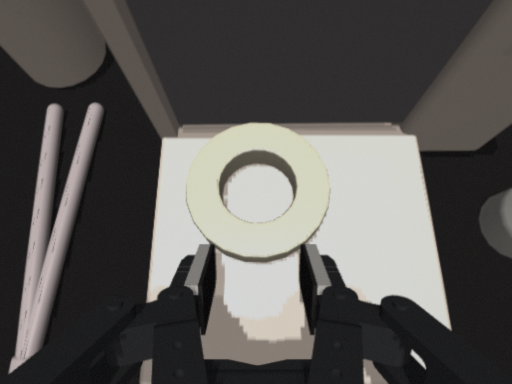

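Wrist view: the ring is centred at (258,190), cradled evenly by both fingertips at (207,250) and (312,250), and moving toward the flap. I'll keep pushing with slightly more tilt.

send_rows(series=[[135,[0.005,-0.0005,0],[0,-0.6,0]],[135,[0.01,-0.001,0],[0,-1.2,0]],[135,[0.015,-0.0015,0],[0,-1.8,0]],[135,[0.02,-0.002,0],[0,-2.4,0]],[135,[0.025,-0.003,0.001],[0,-3,0]]])

```text
clock: 12.17
eef_pos: [0.5717, 0.0006, 0.0419]
eef_rot: [-2.445, 0.008, -1.565]
force: [-0.2, 1.0, -0.7]
opening: 0.0402
```

send_rows(series=[[135,[0.005,-0.0005,0],[0,-0.6,0]],[135,[0.01,-0.001,0],[0,-1.2,0]],[135,[0.015,-0.0015,0],[0,-1.8,0]],[135,[0.02,-0.002,0],[0,-2.4,0]],[135,[0.025,-0.003,0.001],[0,-3,0]]])

```text
clock: 12.58
eef_pos: [0.5967, -0.0023, 0.0429]
eef_rot: [-2.392, 0.007, -1.565]
force: [-0.9, -0.1, 0.8]
opening: 0.04
```

```bash
python3 st.py;python3 -c "
from h import *
from rig import arm,camera
cv2.imwrite('pics/w5.png',camera('wrist')['frame'])
c=camera('scene')['frame'];cv2.imwrite('pics/s5.png',cv2.resize(c[180:330,160:340],None,fx=4,fy=4))
c=camera('top')['frame'];cv2.imwrite('pics/t5.png',cv2.resize(c[80:220,200:330],None,fx=4,fy=4))"
```

```text
clock 12.5833
joint_positions [ 0.142   0.6061 -0.356   2.4498  2.7564  0.6891  1.8991]
eef_pos [ 0.5967 -0.0023  0.0429]
eef_rot [-2.3924  0.0073 -1.5647]
force [-0.8829 -0.0556  0.7701]
opening 0.04
[[ 0.006 -0.732  0.681]
 [-1.     0.     0.009]
 [-0.007 -0.681 -0.732]]
```

View pics/w5.png

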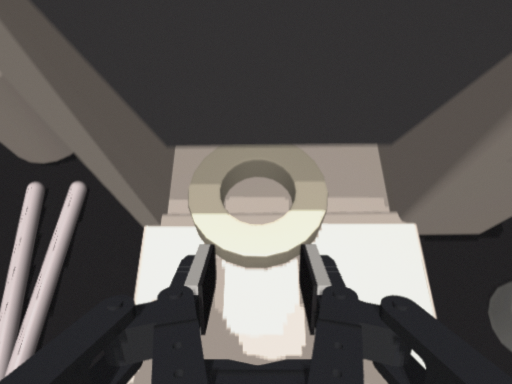

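View pics/s5.png

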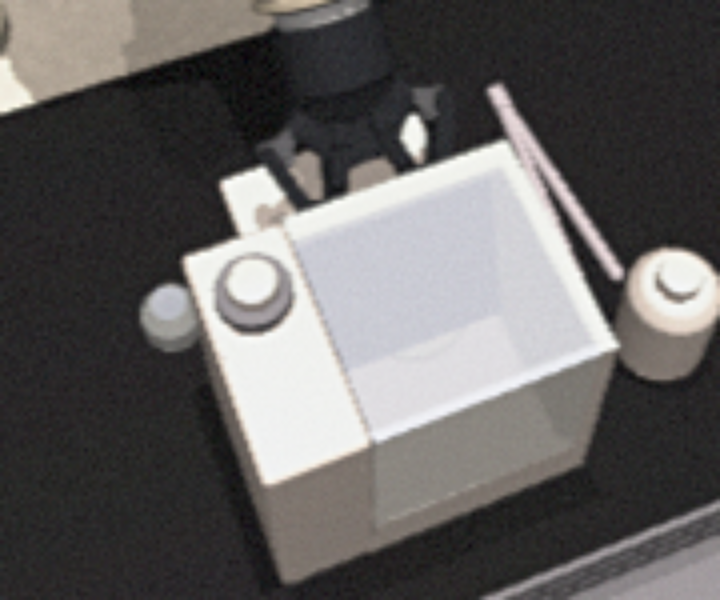

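View pics/t5.png

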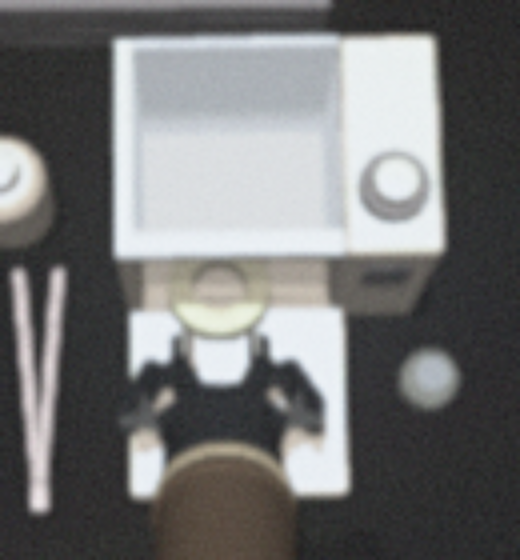

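Wrist view: the ring at (258,195) is cradled and going in under the flap. The top view shows it entering at (220,290) in that crop, with everything else in place. I'll continue.

send_rows(series=[[135,[0.005,-0.0005,0],[0,-0.6,0]],[135,[0.01,-0.001,0],[0,-1.2,0]],[135,[0.015,-0.001,0],[0,-1.8,0]],[135,[0.02,-0.0015,0],[0,-2.4,0]],[135,[0.025,-0.002,0],[0,-3,0]]])

```text
clock: 13.15
eef_pos: [0.6219, -0.0044, 0.043]
eef_rot: [-2.34, 0.007, -1.565]
force: [-0.4, 0.0, -0.8]
opening: 0.0402
```

send_rows(series=[[135,[0.003,0,0],[0,-0.4,0]],[135,[0.006,0,0],[0,-0.8,0]],[135,[0.009,0,0],[0,-1.2,0]],[135,[0.012,0,0],[0,-1.6,0]],[135,[0.015,0,0],[0,-2,0]]])

```text
clock: 13.57
eef_pos: [0.6366, -0.0044, 0.0431]
eef_rot: [-2.305, 0.007, -1.564]
force: [0.1, 0.2, 0.1]
opening: 0.0402
```

```bash
python3 st.py;python3 -c "
from h import *
from rig import arm,camera
cv2.imwrite('pics/w6.png',camera('wrist')['frame'])
c=camera('scene')['frame'];cv2.imwrite('pics/s6.png',cv2.resize(c[180:330,160:340],None,fx=4,fy=4))
c=camera('top')['frame'];cv2.imwrite('pics/t6.png',cv2.resize(c[80:220,200:330],None,fx=4,fy=4))"
```

```text
clock 13.5667
joint_positions [ 0.157   0.6753 -0.3622  2.4122  2.8104  0.8017  1.8866]
eef_pos [ 0.6366 -0.0044  0.0431]
eef_rot [-2.3051  0.0067 -1.5643]
force [0.1355 0.183  0.07  ]
opening 0.0402
[[ 0.007 -0.67   0.742]
 [-1.     0.001  0.009]
 [-0.007 -0.742 -0.67 ]]
```

View pics/w6.png

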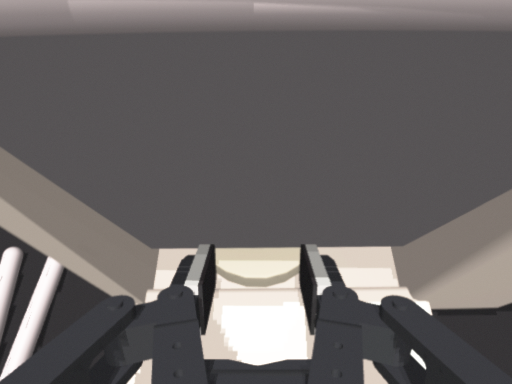

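View pics/s6.png

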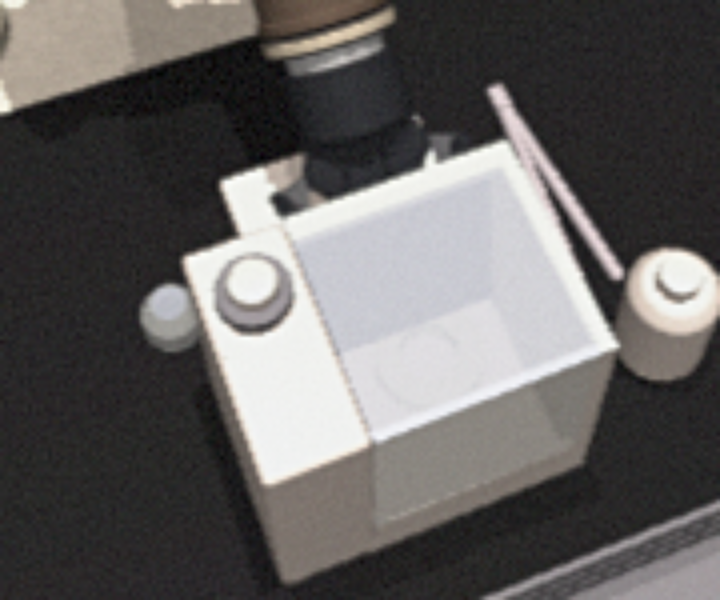

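View pics/t6.png

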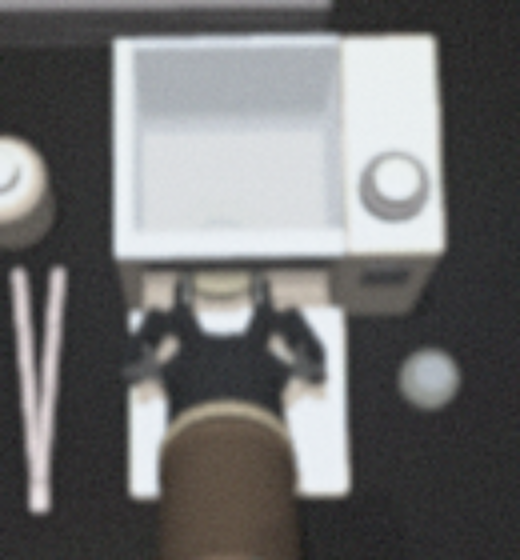

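```bash
python3 -c "
from h import *
c=pickle.load(open('cams0.pkl','rb'))['scene']
for z in (.022,.03,.04):
  w=cast(c,[[160+430/4,180+363/4]],z)[0];d=w[:2]-[.6887,-.0116];print(z,w.round(3),d.round(4))"
```

```text
0.022 [ 0.666 -0.002  0.022] [-0.0231  0.0096]
0.03 [ 0.669 -0.003  0.03 ] [-0.02    0.0082]
0.04 [ 0.673 -0.005  0.04 ] [-0.0161  0.0063]
```

send_rows(series=[[135,[0.003,0,0],[0,-0.4,0]],[135,[0.006,0,0],[0,-0.8,0]],[135,[0.009,0,0],[0,-1.2,0]],[135,[0.012,0,0],[0,-1.6,0]],[135,[0.015,0,0],[0,-2,0]]])

```text
clock: 14.13
eef_pos: [0.6516, -0.0044, 0.043]
eef_rot: [-2.27, 0.006, -1.564]
force: [-1.1, -0.0, 0.5]
opening: 0.0397
```

```bash
python3 st.py;python3 -c "
from h import *
from rig import arm,camera
cv2.imwrite('pics/w7.png',camera('wrist')['frame'])
c=camera('scene')['frame'];cv2.imwrite('pics/s7.png',cv2.resize(c[180:330,160:340],None,fx=4,fy=4))"
```

```text
clock 14.1333
joint_positions [ 0.1598  0.7033 -0.3635  2.3972  2.8296  0.8475  1.8827]
eef_pos [ 0.6516 -0.0044  0.043 ]
eef_rot [-2.2703  0.0065 -1.5641]
force [-1.1206 -0.023   0.5135]
opening 0.0397
[[ 0.007 -0.644  0.765]
 [-1.     0.001  0.009]
 [-0.006 -0.765 -0.644]]
```

View pics/w7.png

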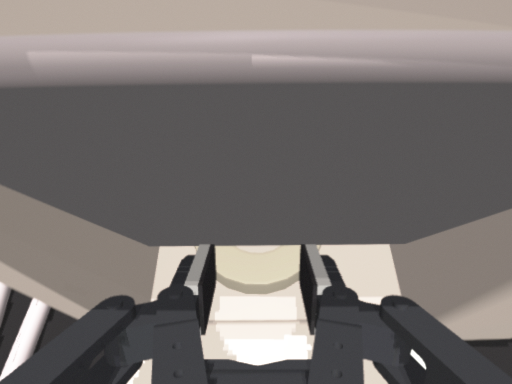

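View pics/s7.png

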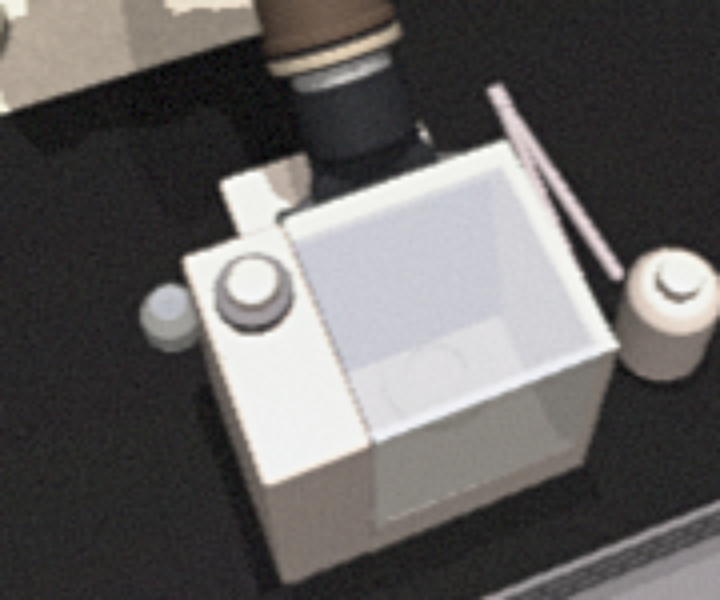

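Wrist view: the ring's rear edge (row ~290) now lies past the step (row ~320), with a strip of chamber floor between, so it has dropped in. I'll draw the fingers straight back.

send_rows(series=[[135,[-0.008,0,0],[0,1,0]],[135,[-0.018,0,0],[0,2,0]],[135,[-0.028,0,0],[0,3,0]],[135,[-0.038,0,0],[0,4,0]],[135,[-0.048,0,0],[0,5,0]]])

```text
clock: 14.65
eef_pos: [0.6019, -0.0044, 0.0432]
eef_rot: [-2.36, 0.007, -1.565]
force: [-0.1, -0.0, -0.5]
opening: 0.0404
```

send_rows(series=[[135,[-0.01,0,0.001],[0,2,0]],[135,[-0.02,0,0.002],[0,4,0]],[135,[-0.03,0,0.003],[0,6,0]],[135,[-0.04,0,0.004],[0,8,0]],[135,[-0.05,0,0.005],[0,9,0]]])

```text
clock: 15.07
eef_pos: [0.5528, -0.0042, 0.049]
eef_rot: [-2.516, 0.008, -1.566]
force: [0.4, -0.5, 1.1]
opening: 0.0397
```

send_rows(series=[[135,[-0.006,0,0.002],[0,1,0]],[135,[-0.012,0,0.005],[0,2,0]],[135,[-0.018,0,0.01],[0,3,0]],[135,[-0.024,0,0.015],[0,3.5,0]],[135,[-0.03,0,0.02],[0,3.5,0]]])

```text
clock: 15.48
eef_pos: [0.5227, -0.0044, 0.0687]
eef_rot: [-2.576, 0.008, -1.566]
force: [-0.4, -0.0, -0.2]
opening: 0.0403
```

```bash
python3 st.py;python3 -c "
from h import *
from rig import arm,camera
cv2.imwrite('pics/w8.png',camera('wrist')['frame'])
c=camera('scene')['frame'];cv2.imwrite('pics/s8.png',cv2.resize(c[180:330,160:340],None,fx=4,fy=4))
c=camera('top')['frame'];cv2.imwrite('pics/t8.png',cv2.resize(c[80:220,200:330],None,fx=4,fy=4))"
```

```text
clock 15.4833
joint_positions [ 0.0707  0.3932 -0.2569  2.4713  2.6023  0.3209  1.9975]
eef_pos [ 0.5227 -0.0044  0.0687]
eef_rot [-2.5763  0.0081 -1.5663]
force [-0.4384 -0.0222 -0.2494]
opening 0.0403
[[ 0.004 -0.844  0.536]
 [-1.     0.001  0.009]
 [-0.008 -0.536 -0.844]]
```

View pics/w8.png

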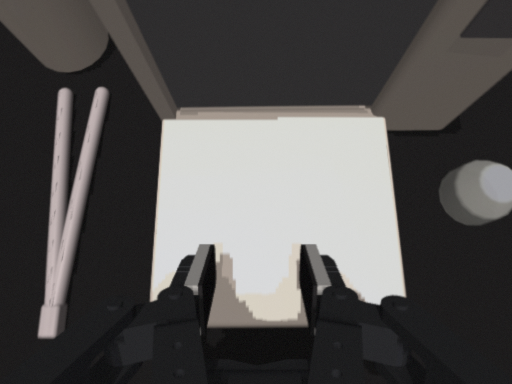

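View pics/s8.png

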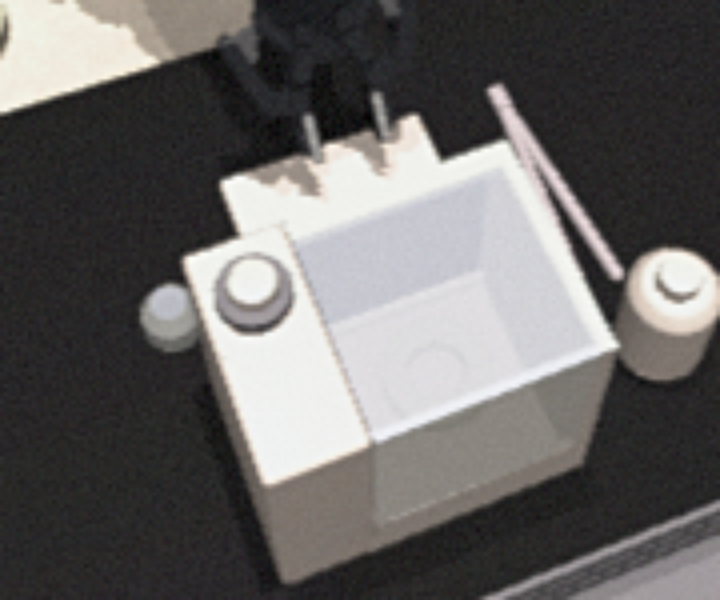

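View pics/t8.png

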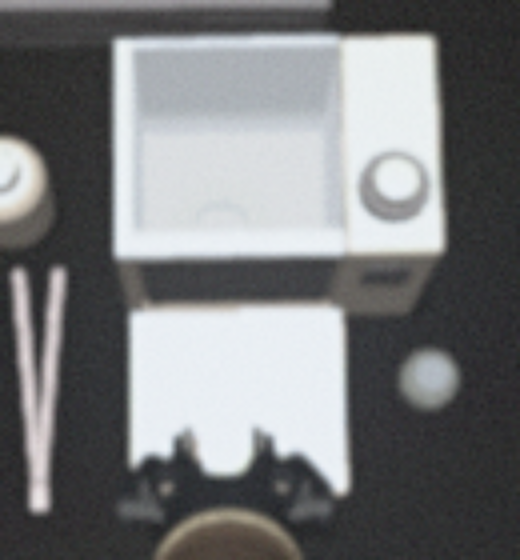

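The flap hangs shut (dark front, top crop (240,280)), and the ring shows on the chamber floor. I'll check it once with contrast raised while lifting and closing the fingers for the button.

send_rows(series=[[255,[-0.005,0,0.007],[0,0,0]],[255,[-0.01,0,0.014],[0,-0.5,0]],[255,[-0.015,0,0.021],[0,-1,0]],[255,[-0.02,0,0.028],[0,-1.5,0]],[255,[-0.025,0,0.035],[0,-2,0]]])

```text
clock: 16.05
eef_pos: [0.4975, -0.0045, 0.1037]
eef_rot: [-2.541, 0.008, -1.566]
force: [-0.8, -0.7, -0.0]
opening: 0.0001
```

```bash
python3 st.py;python3 -c "
from h import *
from rig import camera
c=camera('scene');pickle.dump(c,open('s9.pkl','wb'))
f=cv2.cvtColor(c['frame'][230:320,230:320],cv2.COLOR_BGR2GRAY)
f=cv2.resize(cv2.createCLAHE(6,(3,3)).apply(f),None,fx=6,fy=6,interpolation=cv2.INTER_CUBIC);cv2.imwrite('pics/s9.png',f)"
```

```text
clock 16.05
joint_positions [ 0.0719  0.2797 -0.2672  2.5266  2.5845  0.2976  1.9954]
eef_pos [ 0.4975 -0.0045  0.1037]
eef_rot [-2.5407  0.0079 -1.566 ]
force [-0.8219 -0.7119 -0.009 ]
opening 0.0001
[[ 0.005 -0.825  0.565]
 [-1.     0.001  0.009]
 [-0.008 -0.565 -0.825]]
```

View pics/s9.png

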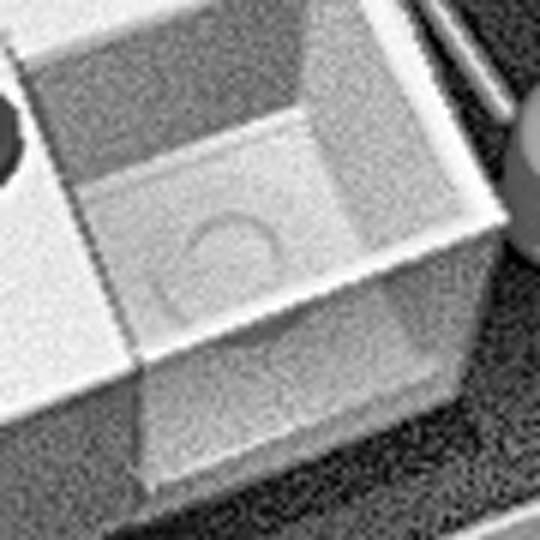

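```bash
python3 -c "
from h import *
c=pickle.load(open('s9.pkl','rb'))
th=np.radians(.75)
for x in(-15,-8,0,8):
  X=np.array([.6887,-.0116]);
  out=[]
  for (r,z) in ((19,.04),(36,.04),(36,.022)):
    a=np.linspace(0,2*np.pi,36);P=np.c_[X[0]+(x+r*np.cos(a))/1e3,X[1]+(8+r*np.sin(a))/1e3,a*0+z]
    q=(proj(c,P)-[230,230])*6;out.append((q.min(0).round(),q.max(0).round()))
  print(x,out)
"
```

```text
-15 [(array([185., 204.]), array([274., 288.])), (array([145., 167.]), array([314., 327.])), (array([145., 185.]), array([312., 343.]))]
-8 [(array([191., 218.]), array([281., 303.])), (array([151., 181.]), array([321., 343.])), (array([151., 199.]), array([318., 358.]))]
0 [(array([198., 234.]), array([288., 320.])), (array([158., 197.]), array([329., 360.])), (array([158., 215.]), array([326., 376.]))]
8 [(array([205., 251.]), array([296., 338.])), (array([165., 213.]), array([336., 378.])), (array([165., 231.]), array([334., 394.]))]
```

The hole's visible outline (x 185–285, top ~213) fits a flat ring on the floor centred at x ≈ -9 mm, so the rear has dropped. Now for the button: I turn the tool half round to free j7, then bring it upright over the column.

send_rows(series=[[255,[0,0,0],[3.97,0.06,-5.89]],[255,[0,0,0],[7.94,0.12,-11.78]],[255,[0,0,0],[11.9,0.18,-17.7]],[255,[0,0,0],[15.9,0.24,-23.6]],[255,[0,0,0],[19.85,0.3,-29.4]]])

```text
clock: 16.52
eef_pos: [0.4982, -0.0044, 0.1034]
eef_rot: [-2.638, 0.341, -2.106]
force: [-0.2, -0.7, -0.7]
opening: -0.0005
```

send_rows(series=[[255,[0,0,0],[3.97,0.06,-5.89]],[255,[0,0,0],[7.94,0.12,-11.78]],[255,[0,0,0],[11.9,0.18,-17.7]],[255,[0,0,0],[15.9,0.24,-23.6]],[255,[0,0,0],[19.85,0.3,-29.4]]])

```text
clock: 16.93
eef_pos: [0.4982, -0.0045, 0.1033]
eef_rot: [-2.93, 0.563, -2.754]
force: [0.2, -0.4, -0.2]
opening: 0.0006
```

send_rows(series=[[255,[0,0,0],[3.97,0.06,-5.89]],[255,[0,0,0],[7.94,0.12,-11.78]],[255,[0,0,0],[11.9,0.18,-17.7]],[255,[0,0,0],[15.9,0.24,-23.6]],[255,[0,0,0],[19.85,0.3,-29.4]]])

```text
clock: 17.35
eef_pos: [0.4982, -0.0046, 0.1033]
eef_rot: [2.947, 0.564, 2.792]
force: [-0.2, 0.1, 0.9]
opening: 0.0001
```

send_rows(series=[[255,[0,0,0],[3.97,0.06,-5.89]],[255,[0,0,0],[7.94,0.12,-11.78]],[255,[0,0,0],[11.9,0.18,-17.7]],[255,[0,0,0],[15.9,0.24,-23.6]],[255,[0,0,0],[19.85,0.3,-29.4]]])

```text
clock: 17.77
eef_pos: [0.4982, -0.0046, 0.1033]
eef_rot: [2.653, 0.345, 2.143]
force: [0.4, 0.0, -0.6]
opening: -0.0002
```

send_rows(series=[[255,[0,0,0],[3.97,0.06,-5.89]],[255,[0,0,0],[7.94,0.12,-11.78]],[255,[0,0,0],[11.9,0.18,-17.7]],[255,[0,0,0],[15.9,0.24,-23.6]],[255,[0,0,0],[19.85,0.3,-29.4]]])

```text
clock: 18.18
eef_pos: [0.4982, -0.0047, 0.1033]
eef_rot: [2.554, 0.016, 1.607]
force: [-0.0, -0.2, 1.1]
opening: -0.0001
```

```bash
python3 st.py
```

```text
clock 18.1833
joint_positions [ 0.7112  0.4589 -1.0586  2.4713  1.9514  0.5261 -0.4079]
eef_pos [ 0.4982 -0.0047  0.1033]
eef_rot [2.5537 0.0162 1.6072]
force [-0.022  -0.1837  1.1427]
opening -0.0001
[[-0.036  0.831  0.555]
 [ 0.999  0.039  0.007]
 [-0.016  0.555 -0.832]]
```

send_rows(series=[[255,[0,0,0.02],[0,3,0]],[255,[0,0,0.04],[0,6,0]],[255,[0,0,0.06],[0,9,0]],[255,[0,0,0.08],[0,12,0]],[255,[0,0,0.1],[0,15,0]]])

```text
clock: 18.6
eef_pos: [0.4981, -0.0285, 0.1467]
eef_rot: [2.713, 0.066, 1.585]
force: [0.6, -0.9, 0.3]
opening: 0.0
```

send_rows(series=[[255,[0,0,0.01],[0,4,0]],[255,[0,0,0.02],[0,8,0]],[255,[0,0,0.04],[0,12,0]],[255,[0,0,0.06],[0,16,0]],[255,[0,0,0.07],[0,18,0]]])

```text
clock: 19.02
eef_pos: [0.5004, -0.0282, 0.2191]
eef_rot: [3.026, 0.056, 1.603]
force: [-0.1, -0.7, -0.8]
opening: 0.0002
```

```bash
python3 st.py
```

```text
clock 19.0167
joint_positions [ 0.8218  0.4106 -1.1813  1.9206  0.5503  1.0255  1.013 ]
eef_pos [ 0.5004 -0.0282  0.2191]
eef_rot [3.0264 0.0563 1.603 ]
force [-0.0858 -0.7374 -0.7827]
opening 0.0002
[[-0.032  0.993  0.117]
 [ 0.998  0.038 -0.052]
 [-0.056  0.115 -0.992]]
```

send_rows(series=[[255,[0.01,0,0.02],[1,2,0]],[255,[0.02,-0.01,0.04],[2,4,0]],[255,[0.04,-0.02,0.05],[3,6.7,0]],[255,[0.06,-0.03,0.05],[3,6.7,0]],[255,[0.08,-0.04,0.05],[3,6.7,0]]])

```text
clock: 19.43
eef_pos: [0.5804, -0.0696, 0.2669]
eef_rot: [3.14, 0.002, 1.605]
force: [0.0, 0.4, -0.9]
opening: -0.0001
```

send_rows(series=[[255,[0.02,-0.01,0],[0,0,0]],[255,[0.04,-0.02,0],[0,0,0]],[255,[0.06,-0.03,0],[0,0,0]],[255,[0.08,-0.039,0],[0,0,0]],[255,[0.08,-0.039,0],[0,0,0]]])

```text
clock: 19.85
eef_pos: [0.6613, -0.1102, 0.2652]
eef_rot: [3.141, 0.002, 1.604]
force: [-2.2, -0.3, -0.8]
opening: 0.0002
```

```bash
python3 st.py;python3 -c "
from h import *
from rig import camera
d={}
for n in ('wrist','scene','top'):
  d[n]=camera(n);cv2.imwrite('pics/%s10.png'%n,d[n]['frame'])
pickle.dump(d,open('d10.pkl','wb'))"
```

```text
clock 19.85
joint_positions [ 0.6544  0.6957 -1.0452  1.3432  0.5966  1.43    1.2395]
eef_pos [ 0.6613 -0.1102  0.2652]
eef_rot [3.1406e+00 2.1000e-03 1.6035e+00]
force [-2.209  -0.3332 -0.8243]
opening 0.0002
[[-0.033  0.999  0.001]
 [ 0.999  0.033 -0.002]
 [-0.002  0.001 -1.   ]]
```

View pics/wrist10.png

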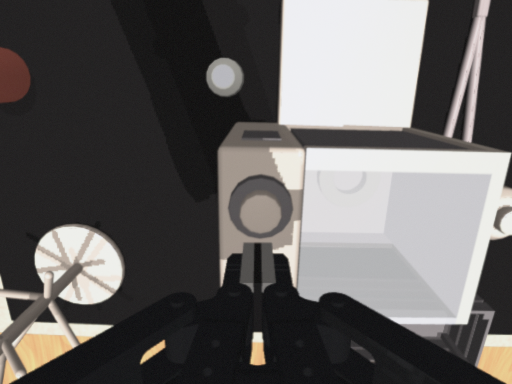

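View pics/scene10.png

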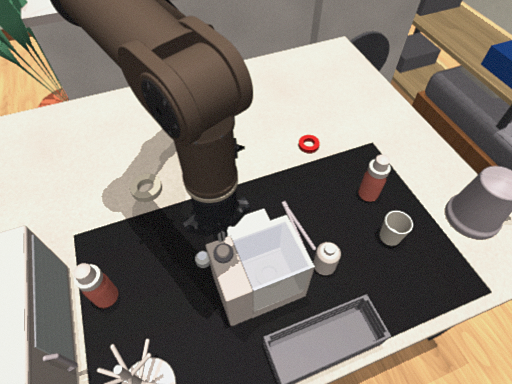

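View pics/top10.png

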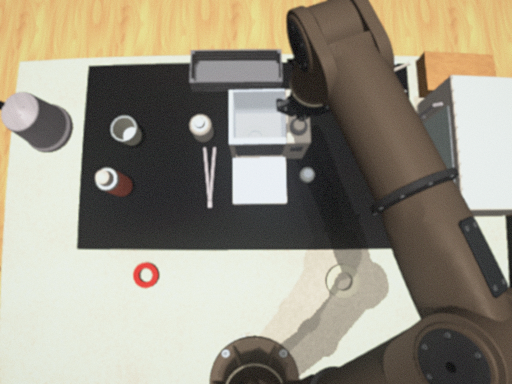

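Wrist view: the button cap is at (261,213) inside its dark bezel, the ring lies flat in the chamber at (346,180), and the flap edge is shut. I'll place the cap again from this view.

```bash
python3 -c "
from h import *
d=pickle.load(open('d10.pkl','rb'));c=d['wrist']
g=cv2.cvtColor(c['frame'],cv2.COLOR_BGR2GRAY)[180:245,230:292]
m=(g>100).astype(np.uint8);cs=cv2.findContours(m,0,1)[0]
for k in cs:
  if cv2.contourArea(k)>300: print(cv2.minEnclosingCircle(k),cv2.contourArea(k))
for z in (.19,.2,.208,.215): print(z,cast(c,[[261,213]],z).round(4), cast(c,[[239,213],[283,213]],z)[:,:2].round(4).tolist(),cast(c,[[346,180]],.04).round(4))"
```

```text
((30.5, 49.0), 33.98906707763672) 669.0
((30.08984375, 32.7265625), 21.342472076416016) 1305.0
0.19 [[ 0.6647 -0.109   0.19  ]] [[0.6652, -0.1243], [0.6641, -0.0937]] [[ 0.6777 -0.0099  0.04  ]]
0.2 [[ 0.6609 -0.1092  0.2   ]] [[0.6614, -0.1238], [0.6604, -0.0946]] [[ 0.6777 -0.0099  0.04  ]]
0.208 [[ 0.6579 -0.1094  0.208 ]] [[0.6583, -0.1234], [0.6574, -0.0953]] [[ 0.6777 -0.0099  0.04  ]]
0.215 [[ 0.6552 -0.1095  0.215 ]] [[0.6557, -0.1231], [0.6548, -0.096]] [[ 0.6777 -0.0099  0.04  ]]
```

send_rows(series=[[255,[-0.002,0.001,-0.015],[0,0,0]],[255,[-0.002,0.001,-0.03],[0,0,0]],[255,[-0.002,0.001,-0.045],[0,0,0]],[255,[-0.002,0.001,-0.051],[0,0,0]],[255,[-0.002,0.001,-0.051],[0,0,0]]])

```text
clock: 20.42
eef_pos: [0.6557, -0.1064, 0.2144]
eef_rot: [-3.141, 0.002, 1.608]
force: [-0.3, -0.6, -0.1]
opening: -0.0001
```

send_rows(series=[[255,[0,0,-0.001],[0,0,0]],[255,[0,0,-0.002],[0,0,0]],[255,[0,0,-0.003],[0,0,0]],[255,[0,0,-0.004],[0,0,0]],[255,[0,0,-0.005],[0,0,0]]])

```text
clock: 20.83
eef_pos: [0.6574, -0.1064, 0.2109]
eef_rot: [3.14, 0.002, 1.607]
force: [0.2, -0.1, 0.4]
opening: -0.0001
```

```bash
python3 st.py
```

```text
clock 20.8333
joint_positions [ 0.6583  0.7291 -1.0297  1.4335  0.6309  1.3294  1.2009]
eef_pos [ 0.6574 -0.1064  0.2109]
eef_rot [3.1396e+00 1.7000e-03 1.6069e+00]
force [ 0.1722 -0.1395  0.3801]
opening -0.0001
[[-0.036  0.999  0.002]
 [ 0.999  0.036 -0.002]
 [-0.002  0.002 -1.   ]]
```

send_rows(series=[[255,[0,-0.001,-0.001],[0,0,0]],[255,[0.001,-0.002,-0.002],[0,0,0]],[255,[0.001,-0.002,-0.003],[0,0,0]],[255,[0.001,-0.002,-0.004],[0,0,0]],[255,[0.001,-0.002,-0.004],[0,0,0]]])

```text
clock: 21.25
eef_pos: [0.6584, -0.1083, 0.2066]
eef_rot: [3.14, 0.002, 1.607]
force: [0.3, 0.9, 2.2]
opening: -0.0003
```

```bash
python3 st.py
```

```text
clock 21.25
joint_positions [ 0.659   0.7345 -1.0271  1.4352  0.6349  1.324   1.2017]
eef_pos [ 0.6584 -0.1083  0.2066]
eef_rot [3.1398e+00 1.5000e-03 1.6070e+00]
force [0.342  0.8958 2.2191]
opening -0.0003
[[-0.036  0.999  0.002]
 [ 0.999  0.036 -0.001]
 [-0.002  0.002 -1.   ]]
```

send_rows(series=[[255,[0,0,-0.001],[0,0,0]],[255,[0,0,-0.002],[0,0,0]],[255,[0,0,-0.003],[0,0,0]],[255,[0,0,-0.004],[0,0,0]],[255,[0,0,-0.004],[0,0,0]]])

```text
clock: 21.67
eef_pos: [0.6584, -0.1083, 0.2041]
eef_rot: [3.139, 0.002, 1.607]
force: [-3.8, 0.3, 14.0]
opening: -0.0002
```

send_rows(series=[[255,[0,0,-0.0005],[0,0,0]],[255,[0,0,-0.001],[0,0,0]],[255,[0,0,-0.001],[0,0,0]],[255,[0,0,-0.001],[0,0,0]],[255,[0,0,-0.001],[0,0,0]]])

```text
clock: 22.08
eef_pos: [0.6585, -0.1083, 0.204]
eef_rot: [3.138, 0.002, 1.607]
force: [-6.9, -0.9, 19.4]
opening: 0.0005
```

```bash
python3 -c "
from h import *
from rig import camera
c=camera('wrist')['frame'];cv2.imwrite('pics/w11.png',cv2.resize(c[140:300,180:360],None,fx=4,fy=4,interpolation=2))
c=camera('scene')['frame'];cv2.imwrite('pics/s11.png',cv2.resize(c[200:320,180:320],None,fx=5,fy=5,interpolation=2))"
```

View pics/w11.png

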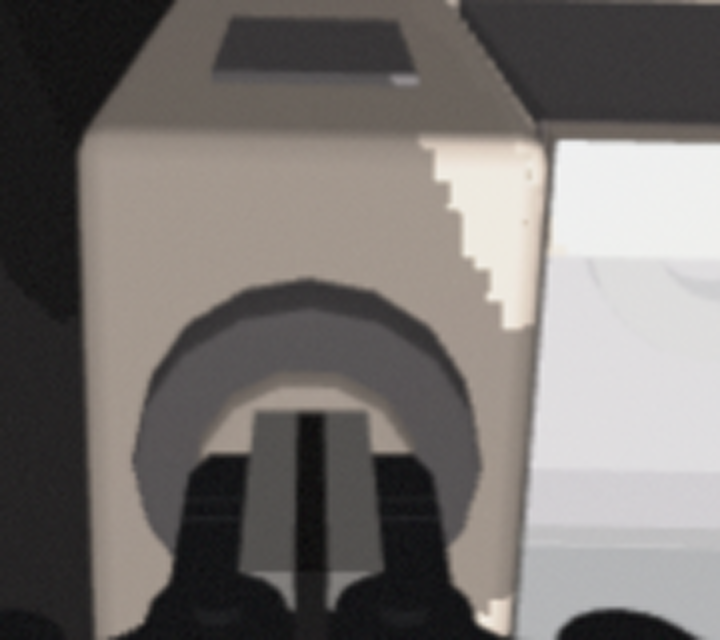

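View pics/s11.png

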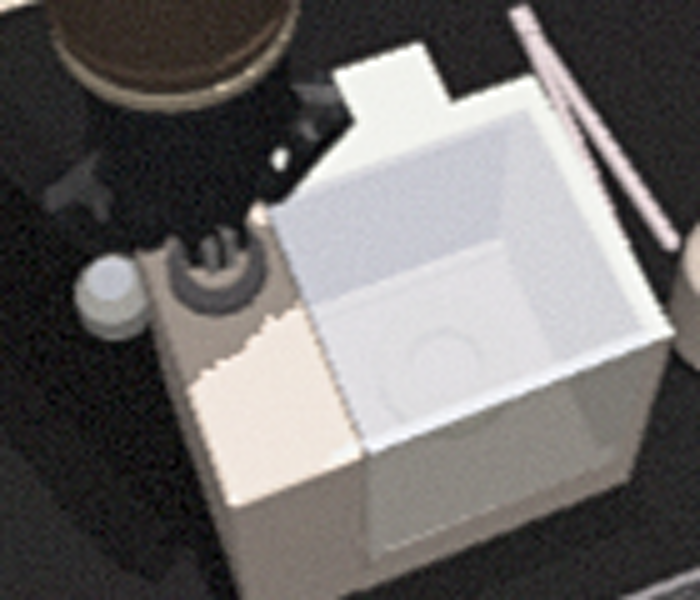

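The fingertips sit within the cap (wrist crop (310,410), clear of the bezel). The tool stalled at z 0.204, about 6 mm below cap height, with 19 N against the 5 N the button needs, so it is fully down. I'll release and go clear.

send_rows(series=[[255,[0,0,0.003],[0,0,0]],[255,[0,0,0.008],[0,0,0]],[255,[0,0,0.015],[0,0,0]],[255,[0,0,0.03],[0,0,0]],[255,[0,0,0.05],[0,0,0]]])

```text
clock: 22.6
eef_pos: [0.6572, -0.1092, 0.2503]
eef_rot: [-3.139, 0.002, 1.607]
force: [0.5, 0.6, -0.2]
opening: 0.0001
```

send_rows(series=[[255,[-0.02,0,0.02],[0,0,0]],[255,[-0.04,0,0.04],[0,0,0]],[255,[-0.06,0,0.05],[0,0,0]],[255,[-0.08,0,0.06],[0,0,0]],[255,[-0.08,0,0.06],[0,0,0]]])

```text
clock: 23.02
eef_pos: [0.5761, -0.1082, 0.3138]
eef_rot: [3.139, 0.004, 1.607]
force: [0.5, 0.3, 0.2]
opening: -0.0004
```

```bash
python3 st.py; python3 -c "
from h import *
from rig import camera
for n in ('wrist','scene'):
  cv2.imwrite('pics/%s12.png'%n,camera(n)['frame'])"
```

```text
clock 23.0167
joint_positions [ 0.8095  0.5434 -1.1349  1.4858  0.4976  1.4244  1.266 ]
eef_pos [ 0.5761 -0.1082  0.3138]
eef_rot [3.1394 0.0036 1.6073]
force [0.4837 0.3202 0.1892]
opening -0.0004
[[-0.037  0.999  0.002]
 [ 0.999  0.037 -0.003]
 [-0.004  0.002 -1.   ]]
```

View pics/wrist12.png

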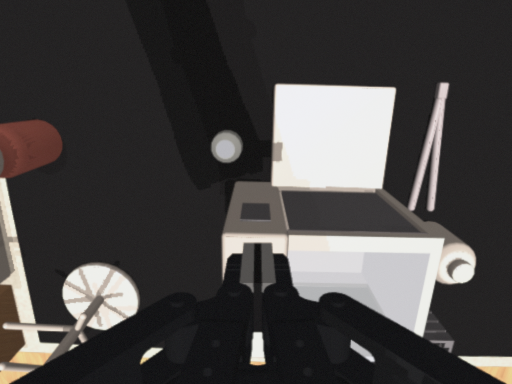

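View pics/scene12.png

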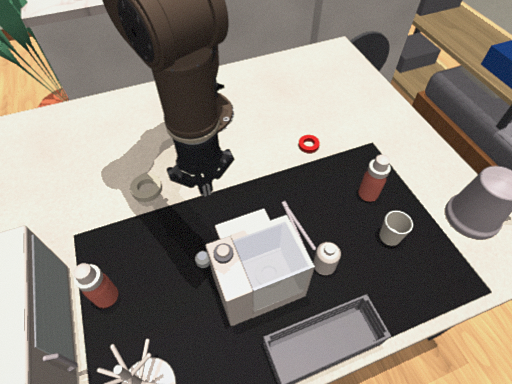

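Scene view: the button cap is up again at (223,250), the flap is shut, and the bystanders are where they were at the start. I'll do one quick numeric comparison, then hand in.

```bash
python3 -c "
from h import *
from rig import arm
a=pickle.load(open('cams0.pkl','rb'))['scene']['frame'];b=cv2.imread('pics/scene12.png')
ga,gb=[cv2.cvtColor(x,cv2.COLOR_BGR2GRAY) for x in(a,b)]
for n,(x0,y0,x1,y1) in dict(btn=(212,240,236,264),tongs=(282,200,316,250),disp=(312,240,342,276),dome=(194,248,212,270),bA=(358,154,392,202),bB=(74,262,120,308),cup=(378,210,412,246)).items():
    s=cv2.phaseCorrelate(ga[y0:y1,x0:x1].astype(np.float32),gb[y0:y1,x0:x1].astype(np.float32));print(n,np.round(s[0],2),round(s[1],2))
arm.close_job()"
```

```text
btn [-0.06  0.05] 1.01
tongs [-0.09  0.05] 0.99
disp [ 0.07 -0.04] 0.99
dome [-0.06 -0.21] 1.01
bA [0.06 0.01] 1.0
bB [-0.05 -0.01] 0.98
cup [0.02 0.04] 0.98
the job is handed in; nothing more can be done
```

I pushed the small pale teether along the sill and in through the flap with half-open fingers, without gripping it. I then drew the fingers out, let the flap fall shut, and pressed the start button with the closed fingertips. I handed the job in at about 23 s of the 51 s allowed.

**Last checks:**
- **Teether:** it lies flat on the chamber floor, with its centre about 9–11 mm short of the chamber origin. That is well past the -26 mm point where its rear edge drops off the step.
- **Flap:** it looked shut before the button press and again afterwards.
- **Button:** the tool stalled with 19 N against the 5 N needed, about 6 mm below where the cap top must have been. The cap showed at its original height after release. My camera estimates first put the cap top 2–3 mm lower (about 0.207–0.208 m). That would mean only 3–4 mm of travel, so I relied on the hard stop and force reading to call it fully down.
- **Other things:** the tongs, dispenser, dome cap, both bottles and cup shifted by 0.2 pixel or less in the scene view, so they did not move.
- **Forces:** every force reading stayed below about 21 N.

The first tilt of the tool ran into the wrist's joint limits. I turned the tool round in free air to get past that, which cost a few seconds and touched nothing.

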